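# Snap the cover onto a bearing housing with the seating tool

## Robot

A 7-joint arm with a two-finger parallel gripper is mounted at the origin on the work surface. World frame = base frame: x ahead of the robot, y to its left, z up, the work surface at z = 0. Lengths are in m, angles in rad, forces in N, time in s.
With the tool pointing down it reaches from about 0.425 to 0.875 m from the base axis. Payload 4.7 kg.
Tool frame: the origin (TCP) lies at the very end of the fingers, on their centre line; the grasp point (between the pads) lies 19 mm behind it (grip_point_offset is the distance from the TCP to the grasp point, in m); x points along the fingers, z is the direction in which the jaws open and shut, and the axes are right-handed (so a half turn about x gives the same grasp; the last joint's range is limited). The gripper opens to 87 mm and grips with 3 to 60 N. Pads are 19 mm wide; open, the fingers measure 117 mm over their backs; the gripper's body (75 mm by 190 mm) begins 51 mm behind the grasp point.
Start: joints at [-1.131, 0.321, -0.07, 1.45, 0.023, 1.371, -0.057], TCP at [0.269, 0.592, 0.189] pointing down, gripper open.
Joint ranges: [-2.86, 2.86], [-0.3, 2.09], [-1.38, 1.24], [0.06, 2.45], [-1.56, 4.7], [0.09, 2.05], [-2.69, 2.69]. Speed limits (rad/s): [2.57, 2.57, 3.14, 3.14, 3.14, 3.14, 3.14].

## Interface

Orientations are given as a rotation vector (axis times angle).
In Python, from bench import get_state, get_image, calibration, close_job, grip_point_offset gives the robot as it stands.
- The arm moves only by the tool play_rows, never from a script. Its argument "targets" is a list of rows, each an object with "claw": the closure, from 0 (fully open) to 1 (shut); "linear": the shift along the tool's x, y, z as a fraction of full scale, a list of three; "rotation": the turn, a rotation vector about the tool's x, y, z as a fraction of full scale, a list of three. In form: [{"claw": claw, "linear": [x, y, z], "rotation": [wx, wy, wz]}, ...]. A call has 1 to 10 rows; each row shifts and turns the pose as measured when the row begins, along the tool's axes as they then stand; what a row does not reach is not made up. Full scale, the value 1, is 2.5 cm for a shift and 90 degrees for a turn. A row lasts 1/12 s, in which the tool goes at most 41.7 mm and 7.16 degrees, less where a joint would pass 70% of its speed; a pose out of reach is approached as far as the arm can. A call with a number of a shift or a turn outside -1 to 1 is refused whole. A call with a gripper value outside its range is refused whole. The fingers move at their own pace and stop on an object; "newtons" is the grip in N (left out, the last holds). Time passes only in rows, so rows that do not move let the fingers close. It gives the time, the measured TCP pose, the force and the opening at its end, in the units of the state.
- get_state(): the state, without advancing time (a new reading comes with each control period).
- get_image(name): name is "scene" or "top" or "wrist"; returns the picture (400x640x3 uint8, blue, green, red); there is no depth.
- calibration(name): a dict with "fx", "fy", "cx", "cy" (pixels), "rvec" (rotation vector, rad) and "tvec" (3), from world to camera coordinates, as OpenCV has them; the wrist camera has in their place "hand_eye" (4x4, takes a point from camera to tool coordinates, whose origin is the TCP and whose axes are the tool frame's). Camera axes: x right, y down, z forward; pixel columns grow to the right and rows downward; lengths in m; the calibration is good to about 2 mm. The wrist camera is an equidistant fisheye: a pixel r from the principal point sees the ray r / f radians off the axis. A picture is of the moment at which its call begins: read the wrist's pose just before it. calibration takes no time and is no camera call.
- close_job(): hands the job in, once; it reports no verdict.
The state is a dict: "time": time; "joint_positions": joint angles; "qd": joint speeds; "joint_torque": joint torques, N m; "position": TCP position; "tool_rot": TCP orientation; "ft_force": force on the tool from outside, world axes, zero at the start; "torque": the same for the moment, N m; "grip_width": opening from 0.0 (shut) to 1.0 (fully open).
Only numpy, scipy, OpenCV 4.12 (cv2) and the standard library are available. Lean on these libraries where they do the work, as an engineer would, in place of code of your own. Each camera call takes 0.05 s, during which the arm holds its last target. There are 200 camera calls.

## Task

Set the large bearing cap loosely, knob up, into the mouth of the bearing housing and let go of it there, so that it rests on the six ball catches. Then take the wide cup-footed seating tool, press it upright and squarely down over the cap's knob until the cap clicks home under all six catches with its flange flat on the housing (never push the cap past the catches with the gripper itself), and stand the tool upright back in its wooden tray. Leave everything else as it stands.

Things in the scene. Friction and masses are not known exactly. Their poses are not given: they have to be found in the camera images.
- housing: Grey cast bearing housing fixed to the bench: square base 130 x 130 x 10 mm, on it a round boss 120 mm across with a flat top face 45 mm above the bench and a vertical bore 53 mm across, 35 mm deep, open at the top. Six ball catches stand on the top face. Origin: on the bore's axis, at bench height; z up.
- housing_axis (a point): Point on the axis of the housing's bore in the plane of its flat top face (45 mm above the bench). The large cap's middle (cap_mid) is about 22 mm above it when the cap rests loose on the catches, and 5 mm above it when clicked home.
- housing_catch0 (a point): Centre of one of six alike ball catches, 60 degrees apart about the bore (first along the housing's +x): a 14 mm steel ball poking inwards to 35 mm from the bore's axis, centre 15.6 mm above the top face, out of a steel block 24 mm tall, 20 mm wide, from 48.5 to 60.5 mm from the axis. Sprung, without friction, it gives way outwards and snaps back.
- cap_mid (a point): Large bearing cap, loose, standing spigot down on the cork mat, 70 mm tall, 0.14 to 0.28 kg: aluminium spigot 50 mm across, 30 mm long (greased, foot tapered), then a flange 76 mm across, 10 mm thick (lower edge bevelled), then the black knob. Point: half-way up on its axis, 35 mm above its foot, 5 mm below the flange's top. z up. About 15 N in all push it past the catches, 17 mm down.
- cap_knob (a point): Centre of the large cap's round black knob (26 mm across, 30 mm tall), by which it is gripped; 20 mm above cap_mid, 15 mm above the flange's top face.
- driver_grip (a point): The seating tool, loose, standing upright in the wooden tray, 132 mm tall, 0.28 to 0.52 kg: a steel cup foot 60 mm across and 42 mm tall with a round black handle 28 mm across and 90 mm long on top. Point: the centre of the handle, 87 mm above the foot. z up.
- driver_foot (a point): Centre of the seating tool's underside: the cup is hollow below, 40 mm across and 34 mm deep, so that it goes over the cap's knob and its rim bears on the cap's flange.
- tray: Wooden tray fixed to the bench, 100 x 210 mm (its y is the long way), outer height 22 mm, walls and floor 6 mm thick, undivided. The seating tool and the slim punch stand in it, one at each end, about 52 mm from its centre along y, in either order. Origin: centre of its underside, at bench height.
- mat: Cork mat fixed to the bench, 140 x 200 x 6 mm (its y is the long way). The two caps stand on its +x half, about 52 mm from its centre along y, in either order, the spray can on its -x half midway between them. Origin: centre of its underside, at bench height.
- small_cap_mid (a point): Bystander: a cap of the same kind but smaller, 50 mm tall, flange 52 mm and knob 20 mm across; does not fit. Point half-way up.
- punch_mid (a point): Bystander: a slim solid steel punch with a black handle, foot 38 mm across, 117 mm tall, handle 24 mm across. Point half-way up.
- spray_can: Bystander: grey can 48 mm across, 150 mm tall, standing on the cork mat. Origin at the centre of its foot.
- jar: Bystander: amber jar 60 mm across, 130 mm tall, beside the tray. Origin at the centre of its foot.
- wrench: Bystander: steel spanner about 160 mm long lying beside the housing. Origin on its underside.
- oil_bottle: Bystander: white bottle 54 mm across, 165 mm tall, near the housing. Origin at the centre of its foot.
- tape_roll: Bystander: yellow roll of tape 84 mm across, 45 mm tall, lying flat. Origin at the centre of its underside.
- tape_measure: Bystander: yellow and black tape measure, 45 x 75 x 70 mm. Origin at the centre of its underside.
Things that resemble listed ones, but are neither listed nor needed, are in the scene too. Leave any pink look-alike of the part that bears cap_mid alone. Several things look just like the housing: the one meant starts farthest to the robot's left.

How it is judged:
On the way, in this order (a step that is already met when the one before it is completed fails the run):
1. the large cap rests loose and upright on the six catches in the housing's mouth, let go of by the gripper (horizontal distance between cap_mid and housing_axis below 0.006 m and z of cap_mid in the frame of housing between 0.06 and 0.072 m and angle between cap_mid's own z axis and vertical below 0.12 rad and contact force between the fingers and cap below 0.1 N and linear speed of cap below 0.03 m/s), for 0.2 s.
2. the seating tool, upright (within 0.15 rad) and within 12 mm of the cap's axis, bears on the loose cap with over 2.5 N before the cap is home (z of cap_mid in the frame of housing above 0.0545 m and contact force between driver and cap above 2.5 N and angle between driver_grip's own z axis and vertical below 0.15 rad and horizontal distance between driver_foot and cap_mid below 0.012 m), for 0.01 s.
3. the cap is home (flange on the housing within 2.5 mm) while the seating tool, still upright, is over its knob (z of cap_mid in the frame of housing below 0.0525 m and z of driver_foot in the frame of cap_mid below 0.025 m and angle between driver_grip's own z axis and vertical below 0.15 rad and horizontal distance between driver_foot and cap_mid below 0.012 m), for 0.1 s.
At the end, for the whole second after the job is handed in: The large cap is home in the housing: flange within 2.5 mm of the top face, axis within 4 mm of the bore's, level within 0.04 rad, and at rest; the seating tool stands upright (within 0.1 rad) and at rest on the floor of its tray; all else is where it was (horizontal distance between cap_mid and housing_axis below 0.004 m and z of cap_mid in the frame of housing between 0.046 and 0.0525 m and angle between cap_mid's own z axis and vertical below 0.04 rad and z of driver_grip in the frame of tray between 0.086 and 0.1 m and x of driver_grip in the frame of tray between -0.035 and 0.035 m and y of driver_grip in the frame of tray between -0.09 and 0.09 m and angle between driver_grip's own z axis and vertical below 0.1 rad and linear speed of each of driver, cap below 0.02 m/s); the robot touches nothing.
It fails at once if the gripper itself pushes the cap past the catches (horizontal distance between cap_mid and housing_axis below 0.02 m and z of cap_mid in the frame of housing below 0.058 m and contact force between the fingers and cap above 1 N).
It fails at once if a bystander (small cap, punch, spray can, jar, spanner, oil bottle, tape roll or tape measure) is moved more than 40 mm (distance of any of small_cap_mid, punch_mid, spray_can, jar, wrench, oil_bottle, tape_roll, tape_measure from where it was at the start of the episode above 0.04 m).
It fails at once if the spray can, jar, oil bottle, punch or small cap is knocked over (angle between any of spray_can, jar, oil_bottle, punch_mid, small_cap_mid's own z axis and vertical above 0.5 rad).
It also fails if it takes over 72 s, if anything falls off the work surface, if the arm or the gripper's body presses on something with over 40 N, if the wrist force passes 120 N, or if a joint passes its speed limit or range.

## Working session

There is one attempt and no reset: what is moved stays moved. The work goes in short steps, Python scripts to look and compute and a tool call to move; the robot and the scene stay as the last step left them, time stands still between calls to the robot, and variables do not carry over. Pictures are saved under pics/ and viewed, about 8 in all and at most 12, crops included, and the job is handed in when it is done.

Besides the shell and the picture viewer there is one more tool, called after "Request:" as name(argument=value, ...) on one line, values as JSON. play_rows: Moves the arm, as the interface text tells. Shift numbers are shares of 2.5 cm and turn numbers shares of 90 degrees, none past 1 either way. Its arguments: {"type":"object","properties":{"targets":{"type":"array"},"newtons":{"type":"number"}},"required":["targets"]}

```bash
mkdir -p pics; ls
python3 - <<'E'
from bench import *
import cv2
s=get_state();print(s)
for n in ["scene","top","wrist"]:
    print(n,calibration(n)); cv2.imwrite(f"pics/{n}0.png",get_image(n))
print(grip_point_offset)
E
```

```text
pics
{'time': 0.0, 'joint_positions': array([-1.13093139,  0.321823  , -0.07007249,  1.45168547,  0.02262542,
        1.37079361, -0.0568823 ]), 'qd': array([ 5.76181252e-04, -8.50052716e-04,  1.31900291e-03, -6.37102398e-04,
       -4.48860553e-05, -3.46082888e-04,  8.53194202e-04]), 'joint_torque': array([-2.75285765e-04, -4.91305304e+01, -4.03793771e-01, -3.12531495e+01,
       -6.37492631e-02,  4.39831743e-02,  1.67648582e-04]), 'position': array([0.26826921, 0.59137343, 0.18765624]), 'tool_rot': array([-0.89129517,  1.38261731,  0.8894108 ]), 'ft_force': array([0.32039393, 0.4867804 , 0.90454844]), 'torque': array([-0.0251916 , -0.0128117 ,  0.00949425]), 'grip_width': 1.0034276217601554}
scene {'fx': 363.9254130947543, 'fy': 363.9254130947543, 'cx': 319.6568643670696, 'cy': 198.7874266831792, 'rvec': array([ 1.71550489,  1.71247006, -0.80450454]), 'tvec': array([ 0.0215465 , -0.24703808,  1.25374118])}
top {'fx': 385.3362377808772, 'fy': 385.3362377808772, 'cx': 322.58226568003386, 'cy': 205.36465731720614, 'rvec': array([ 2.01464256, -2.1912638 ,  0.25083887]), 'tvec': array([0.02276144, 0.48380284, 0.99788941])}
wrist {'fx': 309.70691628693146, 'fy': 309.70691628693146, 'cx': 319.87043788487114, 'cy': 200.47637798057744, 'hand_eye': array([[-6.53074977e-04, -2.47535919e-01,  9.68878497e-01,
        -1.96419502e-01],
       [-6.92279615e-04, -9.68878360e-01, -2.47536351e-01,
         6.74351775e-02],
       [ 9.99999547e-01, -8.32394629e-04,  4.61386141e-04,
        -2.99455294e-04],
       [ 0.00000000e+00,  0.00000000e+00,  0.00000000e+00,
         1.00000000e+00]])}
0.0187
```

Run:
```python
import cv2,numpy as np
a=[cv2.imread(f"pics/{n}0.png") for n in("scene","top")]
cv2.imwrite("pics/a.png",cv2.resize(a[0],(800,500)));cv2.imwrite("pics/b.png",cv2.resize(a[1],(800,500)))
```

```text
(no output)
```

View pics/scene0.png

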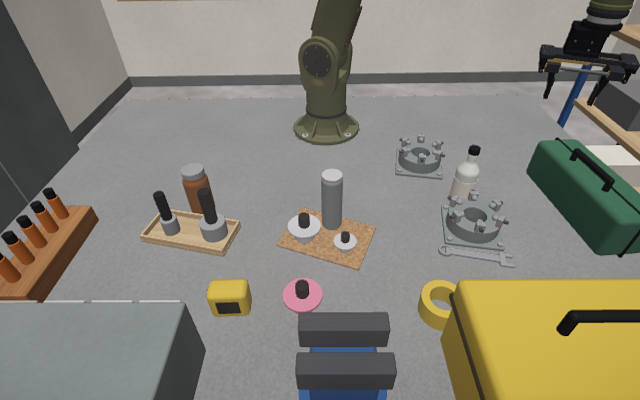

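View pics/b.png

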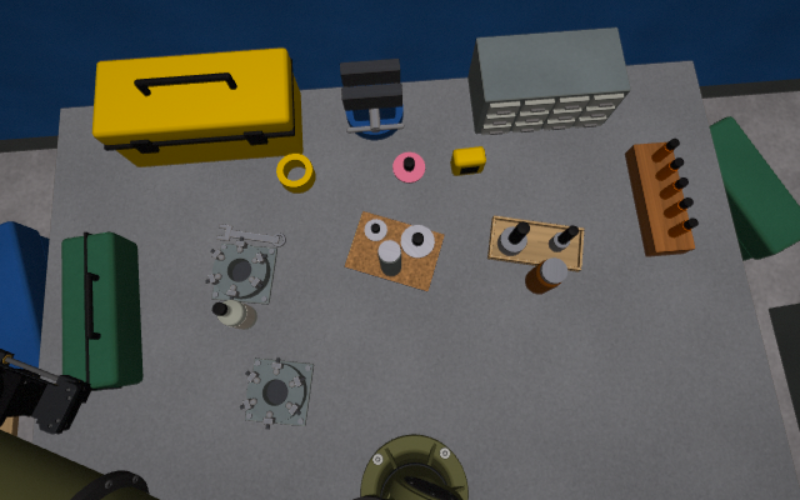

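Scene: the meant housing is beside the wrench (top-view b pixels ~(240,270), larger y), the large cap is at (417,240), the seating tool at (513,238) and the punch at (565,238). Next I measure these by colour and ellipse in the top view.

```bash
cat > h.py <<'E'
import cv2,numpy as np
from scipy.spatial.transform import Rotation as R
from bench import *
def ray(n,uv,st=None):
    c=calibration(n);x,y=(np.array(uv,float)-[c['cx'],c['cy']])/c['fx']
    if n=='wrist':
        th=np.hypot(x,y);s=np.sin(th)/max(th,1e-9)
        d=np.array([x*s,y*s,np.cos(th)]);T=c['hand_eye'];Rt=R.from_rotvec(st['tool_rot']).as_matrix()
        return st['position']+Rt@T[:3,3],Rt@T[:3,:3]@d
    Rc=R.from_rotvec(c['rvec']).as_matrix()
    return -Rc.T@c['tvec'],Rc.T@np.array([x,y,1.])
def onz(n,uv,z,st=None):
    o,d=ray(n,uv,st);return o+d*(z-o[2])/d[2]
def proj(n,p,st=None):
    c=calibration(n)
    if n=='wrist':
        T=c['hand_eye'];Rt=R.from_rotvec(st['tool_rot']).as_matrix()
        q=T[:3,:3].T@(Rt.T@(np.array(p)-st['position'])-T[:3,3])
        r=np.hypot(q[0],q[1]);th=np.arctan2(r,q[2]);return np.array([c['cx'],c['cy']])+c['fx']*th*q[:2]/r
    return cv2.projectPoints(np.array([p],float),c['rvec'],c['tvec'],np.array([[c['fx'],0,c['cx']],[0,c['fy'],c['cy']],[0,0,1.]]),None)[0].ravel()
E
python3 - <<'E'
from h import *
t=cv2.imread("pics/top0.png");g=t.max(2)
def blobs(m,x0,y0,x1,y1,name,z,mn=8):
    k=np.zeros_like(m,np.uint8);k[y0:y1,x0:x1]=m[y0:y1,x0:x1]
    n,l,s,c=cv2.connectedComponentsWithStats(k)
    for i in range(1,n):
        if s[i,4]>=mn: print(name,s[i],c[i].round(1),onz("top",c[i],z).round(4))
blobs(g<50,325,182,342,202,"knob",.071)
hs=cv2.cvtColor(t,cv2.COLOR_BGR2HSV)
blobs((hs[...,1]<30)&(hs[...,2]>150),318,176,352,210,"flange",.046)
blobs(g<50,400,175,425,200,"handle",.1)
blobs(g<50,440,175,468,205,"punch",.1)
blobs(g<75,175,200,210,232,"bore",.045)
blobs(g<75,205,300,235,325,"bore2",.045)
for c,z in(((192,216),.045),((220,313),.045),((513*.8,245*.8),.03)): print(onz("top",c,z).round(3))
cv2.imwrite("pics/c.png",np.vstack([np.hstack([cv2.resize(t[y:y+66,x:x+80],(400,330),interpolation=2) for x,y in r]) for r in(((300,160),(390,160)),((160,175),(180,280)))]))
E
```

```text
knob [330 186   9  10  73] [333.9 190.7] [ 0.5187 -0.0518  0.071 ]
flange [321 180  27  26 447] [333.6 192.7] [ 0.5195 -0.0517  0.046 ]
flange [318 196   2  10  18] [318.4 200.5] [ 0.5009 -0.0078  0.046 ]
handle [407 178  17  17 183] [414.8 186. ] [ 0.5058 -0.2647  0.1   ]
punch [446 181  17  14 137] [453.9 187.5] [ 0.4928 -0.367   0.1   ]
punch [440 190   6   9  29] [441.7 194.7] [ 0.4762 -0.3318  0.1   ]
bore [182 207  19  18 281] [191.  215.6] [0.4879 0.3443 0.045 ]
bore [204 224   6   8  31] [207.3 228.2] [0.4492 0.3003 0.045 ]
bore2 [210 303  20  22 336] [219.6 313.7] [0.2214 0.2721 0.045 ]
[0.487 0.341 0.045]
[0.223 0.271 0.045]
[ 0.496 -0.267  0.03 ]
```

View pics/c.png

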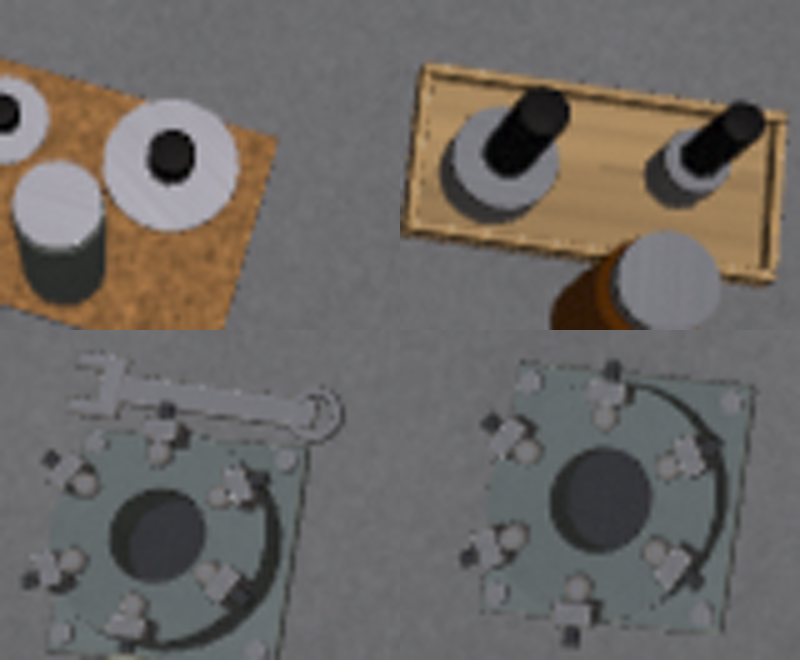

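Run:
```python
from h import *
P={}
for n,uv,z in(("can",(311.8,201),.156),("bottle",(176,247),.165),("jar",(443.6,215.6),.13),("handle",(419.2,182.2),.138),("foot",(411,192),.048),("punch",(459,184.4),.123),("scap",(301,182.6),.056),("bore",(191.6,216.1),.045),("balls",(189.2,214.7),.0606),("cap",(333.9,190.7),.073)):
    P[n]=onz("top",uv,z);print(n,P[n].round(4))
s=get_state();print(R.from_rotvec(s['tool_rot']).as_matrix().round(3))
for a,b in(("cap","can"),("cap","scap"),("handle","jar"),("handle","punch"),("bore","bottle")):
    d=(P[b]-P[a])[:2];print(a,b,np.hypot(*d).round(3),np.degrees(np.arctan2(d[1],d[0])).round(0))
```

```text
can [0.474  0.0097 0.156 ]
bottle [0.3865 0.3407 0.165 ]
jar [ 0.4148 -0.318   0.13  ]
handle [ 0.5047 -0.2668  0.138 ]
foot [ 0.5031 -0.2658  0.048 ]
punch [ 0.4942 -0.3728  0.123 ]
scap [0.5534 0.0363 0.056 ]
bore [0.4864 0.3426 0.045 ]
balls [0.4872 0.3439 0.0606]
cap [ 0.518  -0.0515  0.073 ]
[[-0.001 -0.911  0.413]
 [-0.001  0.413  0.911]
 [-1.    -0.    -0.001]]
cap can 0.075 126.0
cap scap 0.095 68.0
handle jar 0.103 -150.0
handle punch 0.107 -96.0
bore bottle 0.1 -179.0
```

Request:
play_rows(targets=[{"claw": 0.0,"linear": [-0.15,-0.9,-0.4],"rotation": [0,0,0]},{"claw": 0.0,"linear": [-0.15,-0.9,-0.4],"rotation": [0,0,0]},{"claw": 0.0,"linear": [-0.15,-0.9,-0.4],"rotation": [0,0,0]},{"claw": 0.0,"linear": [-0.15,-0.9,-0.4],"rotation": [0,0,0]},{"claw": 0.0,"linear": [-0.15,-0.9,-0.4],"rotation": [0,0,0]},{"claw": 0.0,"linear": [-0.15,-0.9,-0.4],"rotation": [0,0,0]},{"claw": 0.0,"linear": [-0.15,-0.9,-0.4],"rotation": [0,0,0]},{"claw": 0.0,"linear": [-0.15,-0.9,-0.4],"rotation": [0,0,0]},{"claw": 0.0,"linear": [-0.15,-0.9,-0.4],"rotation": [0,0,0]},{"claw": 0.0,"linear": [-0.15,-0.9,-0.4],"rotation": [0,0,0]}], newtons=25)

```text
time: 0.98
position: [0.4299, 0.4045, 0.2201]
tool_rot: [-0.904, 1.388, 0.904]
ft_force: [0.4, -0.5, -0.7]
grip_width: 1.003
```

Request:
play_rows(targets=[{"claw": 0.0,"linear": [0,-0.77,-0.33],"rotation": [0,0,0]},{"claw": 0.0,"linear": [0,-0.77,-0.33],"rotation": [0,0,0]},{"claw": 0.0,"linear": [0,-0.77,-0.33],"rotation": [0,0,0]},{"claw": 0.0,"linear": [0,-0.77,-0.33],"rotation": [0,0,0]},{"claw": 0.0,"linear": [0,0,0],"rotation": [0,0,0]},{"claw": 0.0,"linear": [0,0,0],"rotation": [0,0,0]}])

```text
time: 1.48
position: [0.4947, 0.3325, 0.2196]
tool_rot: [-0.898, 1.393, 0.892]
ft_force: [-0.4, 0.6, -0.5]
grip_width: 0.997
```

Run:
```python
from h import *
s=get_state();w=get_image("wrist");cv2.imwrite("pics/w1.png",w)
import pickle;pickle.dump(s,open("s1.pkl","wb"))
print(s['position'],R.from_rotvec(s['tool_rot']).as_matrix().round(3))
print(proj("wrist",[.4865,.343,.045],s),proj("wrist",s['position'],s))
```

```text
[0.49465783 0.33253762 0.21960034] [[-0.009 -0.913  0.409]
 [-0.01   0.409  0.913]
 [-1.     0.004 -0.013]]
[326.98057335 169.77503654] [320.20222347 225.43966508]
```

View pics/w1.png

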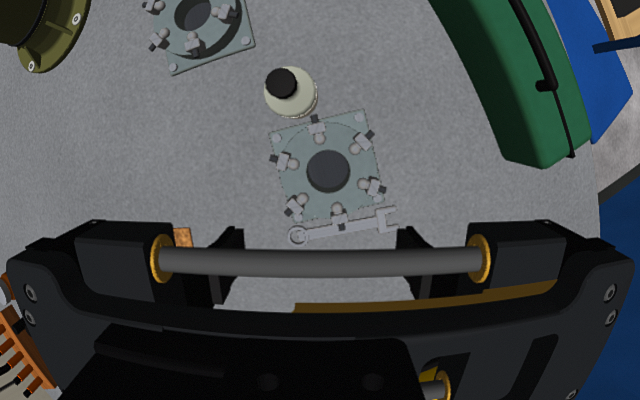

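The wrist view shows the housing bore at about (328,171), with six balls around it and the bottle behind at (290,90). I'll fit the bore.

Run:
```python
from h import *
import pickle
s=pickle.load(open("s1.pkl","rb"));w=cv2.imread("pics/w1.png")
m=(w.max(2)<88).astype(np.uint8);m[:140]=0;m[202:]=0;m[:,:298]=0;m[:,358:]=0
m=cv2.morphologyEx(m,cv2.MORPH_OPEN,np.ones((5,5)))
c=max(cv2.findContours(m,0,1)[0],key=cv2.contourArea);e=cv2.fitEllipse(c);print(e)
pts=np.array([onz("wrist",p[0],.045,s)[:2] for p in c]);print("bore",cv2.fitEllipse(pts.astype(np.float32)*1000))
b=[(317,129),(355,145),(371,185),(337,209),(298,202),(291,164)]
q=np.array([onz("wrist",p,.0606,s)[:2] for p in b]);print(q.round(4),q.mean(0))
```

```text
((327.8055419921875, 171.0446319580078), (42.3694953918457, 43.0316162109375), 89.15355682373047)
bore ((488.58514404296875, 343.1924743652344), (52.05060577392578, 52.19978332519531), 147.80018615722656)
[[0.4366 0.3526]
 [0.4709 0.385 ]
 [0.5218 0.384 ]
 [0.5323 0.3356]
 [0.5056 0.2967]
 [0.461  0.3085]] [0.48803683 0.34374075]
```

Request:
play_rows(targets=[{"claw": 0.0,"linear": [0,-0.5,-0.96],"rotation": [0,0,0]},{"claw": 0.0,"linear": [0,-0.5,-0.96],"rotation": [0,0,0]},{"claw": 0.0,"linear": [0,-0.5,-0.96],"rotation": [0,0,0]},{"claw": 0.0,"linear": [0,-0.5,-0.96],"rotation": [0,0,0]},{"claw": 0.0,"linear": [0,-0.5,-0.96],"rotation": [0,0,0]},{"claw": 0.0,"linear": [0,-0.5,-0.96],"rotation": [0,0,0]},{"claw": 0.0,"linear": [0,-0.5,-0.96],"rotation": [0,0,0]},{"claw": 0.0,"linear": [0,-0.5,-0.96],"rotation": [0,0,0]},{"claw": 0.0,"linear": [0,-0.5,-0.96],"rotation": [0,0,0]},{"claw": 0.0,"linear": [0,-0.5,-0.96],"rotation": [0,0,0]}])

```text
time: 2.37
position: [0.5055, 0.0734, 0.2188]
tool_rot: [-0.92, 1.382, 0.926]
ft_force: [0.0, -0.2, -0.6]
grip_width: 0.995
```

Request:
play_rows(targets=[{"claw": 0.0,"linear": [0,-0.5,-0.96],"rotation": [0,0,0]},{"claw": 0.0,"linear": [0,-0.5,-0.96],"rotation": [0,0,0]},{"claw": 0.0,"linear": [0,-0.5,-0.96],"rotation": [0,0,0]},{"claw": 0.0,"linear": [0,0,0],"rotation": [0.08,0,0]},{"claw": 0.0,"linear": [0,0,0],"rotation": [0.08,0,0]},{"claw": 0.0,"linear": [0,0,0],"rotation": [0.08,0,0]},{"claw": 0.0,"linear": [0,0,0],"rotation": [0.08,0,0]},{"claw": 0.0,"linear": [0,0,0],"rotation": [0,0,0]},{"claw": 0.0,"linear": [0,0,0],"rotation": [0,0,0]}])

```text
time: 3.12
position: [0.5116, -0.0084, 0.2195]
tool_rot: [-0.541, 1.516, 0.543]
ft_force: [-0.2, -0.7, -0.7]
grip_width: 1.001
```

```bash
cat >> h.py <<'E'
def plan(tgt,yaw=None):
    """remaining shift in tool axes (units of 25 mm) and turn (units of 90 deg) to upright pose at tgt"""
    s=get_state();M=R.from_rotvec(s['tool_rot']).as_matrix();d=M.T@(np.array(tgt)-s['position'])/.025
    y=np.arctan2(M[1,2],M[0,2]) if yaw is None else np.radians(yaw)
    z=np.array([np.cos(y),np.sin(y),0]);x=np.array([0,0,-1.]);G=np.c_[x,np.cross(z,x),z]
    r=R.from_matrix(M.T@G).as_rotvec()/(np.pi/2)
    print("pos",s['position'].round(4),"yaw",np.degrees(np.arctan2(M[1,2],M[0,2])).round(1),"F",s['ft_force'].round(1),"w",round(s['grip_width'],3),"t",round(s['time'],2))
    print("lin",d.round(2),"rot",r.round(3));return s
E
python3 - <<'E'
from h import *
s=plan([.5185,-.0515,.11],36);w=get_image("wrist");cv2.imwrite("pics/w2.png",w)
print(proj("wrist",[.5185,-.0515,.046],s))
m=((w.min(2)>130)&(w.max(2)*1.-w.min(2)<25)).astype(np.uint8)
for c in cv2.findContours(m,0,1)[0]:
    if cv2.contourArea(c)>300:
        p=np.array([onz("wrist",q[0],.046,s)[:2] for q in cv2.convexHull(c)],np.float32)*1000
        print(cv2.contourArea(c),cv2.fitEllipse(c),cv2.fitEllipse(p))
E
```

```text
pos [ 0.5116 -0.0084  0.2195] yaw 39.6 F [-0.2 -0.7 -0.7] w 1.001 t 3.12
lin [ 4.38 -1.53 -0.83] rot [ 0.04  -0.008 -0.003]
[303.93083905 209.43916026]
1217.5 ((373.53875732421875, 173.17608642578125), (38.98237228393555, 39.843727111816406), 38.89874267578125) ((555.2044067382812, 38.31218338012695), (49.65857696533203, 49.71941375732422), 6.855079174041748)
4733.0 ((303.75482177734375, 189.67835998535156), (57.164939880371094, 115.5301513671875), 177.60882568359375) ((502.423828125, -32.314048767089844), (84.12803649902344, 137.80966186523438), 40.99440002441406)
```

View pics/w2.png

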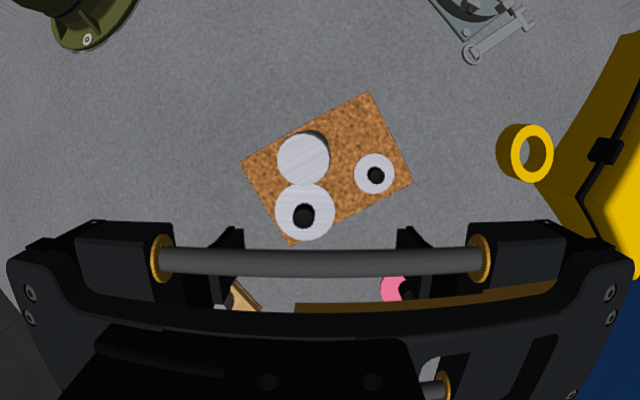

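The flange is at (305,212), its knob at (303,216) and the can at (303,158). I'll get the exact knob and flange positions.

Run:
```python
from h import *
w=cv2.imread("pics/w2.png");s=plan([.5185,-.0515,.11],36)
m=(w.max(2)<60).astype(np.uint8);m[:200]=0;m[232:]=0;m[:,:288]=0;m[:,320:]=0
n,l,st,c=cv2.connectedComponentsWithStats(m);i=1+st[1:,4].argmax();print(st[i],c[i],onz("wrist",c[i],.072,s))
m=((w.min(2)>130)&(w.max(2)*1.-w.min(2)<25)).astype(np.uint8);m[:192]=0;m[246:]=0
c=max(cv2.findContours(m,0,1)[0],key=cv2.contourArea);p=np.array([onz("wrist",q[0],.046,s)[:2] for q in cv2.convexHull(c)],np.float32)*1000
print(cv2.fitEllipse(p[p[:,1]<1e9]),cv2.minEnclosingCircle(p))
```

```text
pos [ 0.5116 -0.0082  0.2194] yaw 39.6 F [-0.1  0.5  0.6] w 0.998 t 3.17
lin [ 4.38 -1.54 -0.84] rot [ 0.04  -0.008 -0.003]
[293 204  21  24 416] [303.375      215.61057692] [ 0.51932354 -0.05077151  0.072     ]
((521.0313110351562, -53.39311218261719), (75.3404769897461, 75.82737731933594), 68.10492706298828) ((521.2200317382812, -53.6361083984375), 38.16609191894531)
```

Request:
play_rows(targets=[{"claw": 0.0,"linear": [0,-0.4,-0.2],"rotation": [0,-0.008,-0.003]},{"claw": 0.0,"linear": [0,-0.4,-0.2],"rotation": [0,0,0]},{"claw": 0.0,"linear": [0.6,-0.4,-0.2],"rotation": [0,0,0]},{"claw": 0.0,"linear": [0.8,-0.35,-0.2],"rotation": [0,0,0]},{"claw": 0.0,"linear": [0.8,0,0],"rotation": [0,0,0]},{"claw": 0.0,"linear": [0.8,0,0],"rotation": [0.04,0,0]},{"claw": 0.0,"linear": [0.3,0,0],"rotation": [0,0,0]},{"claw": 0.0,"linear": [0,0,0],"rotation": [0,0,0]}])

```text
time: 3.83
position: [0.5234, -0.0464, 0.1355]
tool_rot: [-0.516, 1.503, 0.518]
ft_force: [-0.5, -0.3, 0.2]
grip_width: 1.0
```

Run:
```python
from h import *
plan([.520,-.052,.050],36)
```

```text
pos [ 0.5234 -0.0464  0.1355] yaw 37.9 F [-0.5 -0.3  0.2] w 1.0 t 3.83
lin [ 3.42 -0.09 -0.26] rot [0.021 0.003 0.   ]
```

Request:
play_rows(targets=[{"claw": 0.0,"linear": [0.5,-0.1,-0.26],"rotation": [0.02,0.003,0]},{"claw": 0.0,"linear": [0.7,0,0],"rotation": [0,0,0]},{"claw": 0.0,"linear": [0.7,0,0],"rotation": [0,0,0]},{"claw": 0.0,"linear": [0.6,0,0],"rotation": [0,0,0]},{"claw": 0.0,"linear": [0.3,0,0],"rotation": [0,0,0]},{"claw": 0.0,"linear": [0,0,0],"rotation": [0,0,0]},{"claw": 0.0,"linear": [0,0,0],"rotation": [0,0,0]}])

```text
time: 4.42
position: [0.5228, -0.0522, 0.0659]
tool_rot: [-0.5, 1.506, 0.495]
ft_force: [0.0, -0.0, -0.2]
grip_width: 1.002
```

Run:
```python
from h import *
plan([.520,-.052,.050],36)
```

```text
pos [ 0.5228 -0.0522  0.0659] yaw 36.5 F [ 0.  -0.  -0.2] w 1.002 t 4.42
lin [ 0.64  0.08 -0.09] rot [0.005 0.003 0.003]
```

Request:
play_rows(targets=[{"claw": 0.0,"linear": [0.4,0.08,-0.09],"rotation": [0,0,0]},{"claw": 0.0,"linear": [0.25,0,0],"rotation": [0,0,0]},{"claw": 0.0,"linear": [0,0,0],"rotation": [0,0,0]},{"claw": 0.5,"linear": [0,0,0],"rotation": [0,0,0]},{"claw": 0.8,"linear": [0,0,0],"rotation": [0,0,0]},{"claw": 1.0,"linear": [0,0,0],"rotation": [0,0,0]},{"claw": 1.0,"linear": [0,0,0],"rotation": [0,0,0]},{"claw": 1.0,"linear": [0,0,0],"rotation": [0,0,0]},{"claw": 1.0,"linear": [0,0,0],"rotation": [0,0,0]},{"claw": 1.0,"linear": [0,0,0],"rotation": [0,0,0]}], newtons=30)

```text
time: 5.25
position: [0.523, -0.0519, 0.0523]
tool_rot: [-0.502, 1.499, 0.494]
ft_force: [-0.4, -0.2, 0.2]
grip_width: 0.556
```

Run:
```python
from h import *
plan([.520,-.052,.190],36)
```

```text
pos [ 0.523  -0.0519  0.0523] yaw 36.5 F [-0.4 -0.2  0.2] w 0.556 t 5.25
lin [-5.51  0.02 -0.04] rot [0.006 0.007 0.005]
```

Request:
play_rows(targets=[{"claw": 1.0,"linear": [0.05,0,0],"rotation": [0,0,0]},{"claw": 1.0,"linear": [0,0,0],"rotation": [0,0,0]},{"claw": 1.0,"linear": [0,0,0],"rotation": [0,0,0]},{"claw": 1.0,"linear": [0,0,0],"rotation": [0,0,0]},{"claw": 1.0,"linear": [0,0,0],"rotation": [0,0,0]},{"claw": 1.0,"linear": [0,0,0],"rotation": [0,0,0]},{"claw": 1.0,"linear": [0,0,0],"rotation": [0,0,0]}])

```text
time: 5.83
position: [0.523, -0.0519, 0.0509]
tool_rot: [-0.501, 1.499, 0.494]
ft_force: [-0.3, 0.2, 0.5]
grip_width: 0.044
```

Run:
```python
from h import *
s=plan([.520,-.052,.190],36)
w=get_image("wrist");t=get_image("scene");cv2.imwrite("pics/w3.png",np.hstack([cv2.resize(w[130:290,210:410],(400,320)),cv2.resize(t[180:280,260:385],(400,320))]))
```

```text
pos [ 0.523  -0.0519  0.0509] yaw 36.5 F [-0.3  0.2  0.5] w 0.044 t 5.83
lin [-5.57  0.02 -0.03] rot [0.006 0.007 0.005]
```

View pics/w3.png

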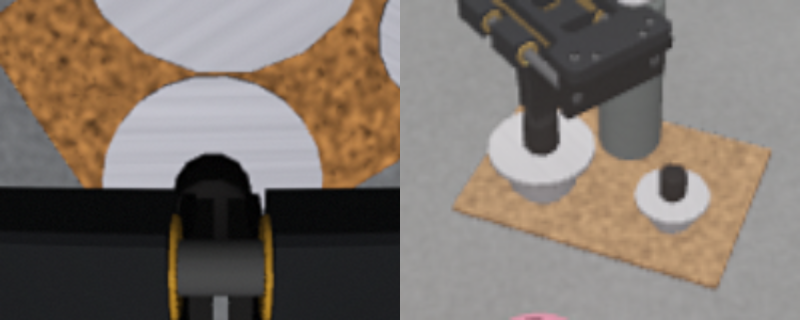

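Run:
```python
from h import *
s=plan([.520,-.052,.190],36)
print(onz("wrist",(316.5,223),.046,s),onz("wrist",(316.5,130+.5*190),.046,s), proj("wrist",[.523,-.052,.046],s))
t=get_image("top");m=np.zeros((400,640),np.uint8);hs=cv2.cvtColor(t,cv2.COLOR_BGR2HSV);m[176:210,318:352]=((hs[...,1]<30)&(hs[...,2]>150))[176:210,318:352]
cv2.imwrite("pics/t3.png",t)
w=get_image("wrist");cv2.imwrite("pics/w4.png",w)
g=((w.min(2)>130)&(w.max(2)*1.-w.min(2)<25)).astype(np.uint8);g[:166]=0;g[222:]=0
c=max(cv2.findContours(g,0,1)[0],key=cv2.contourArea)
h=cv2.convexHull(c)[:,0];h=h[h[:,1]<219]
p=np.array([onz("wrist",q,.046,s)[:2] for q in h])*1000
A=np.c_[2*p,np.ones(len(p))];x=np.linalg.lstsq(A,(p**2).sum(1),rcond=None)[0];print(len(p),x[:2],np.sqrt(x[2]+x[:2]@x[:2]))
```

```text
pos [ 0.523  -0.0519  0.0509] yaw 36.5 F [0.3 0.5 0.6] w 0.019 t 5.93
lin [-5.57  0.02 -0.04] rot [0.006 0.007 0.005]
[ 0.52104217 -0.05342609  0.046     ] [ 0.52190169 -0.05459695  0.046     ] [320.03725995 223.0103616 ]
20 [520.50605471 -53.4459923 ] 37.77272222099667
```

Run:
```python
from h import *
s=plan([.520,-.052,.190],36)
M=R.from_rotvec(s['tool_rot']).as_matrix()
c=np.array([.5205,-.053,.076])
for a in(0,.013): print(proj("wrist",c+M[:,1]*a,s))
print("scene knob top/bot",proj("scene",c),proj("scene",c-[0,0,.03]),"tcp",proj("scene",s['position']), "joints",s['joint_positions'])
w=cv2.imread("pics/w4.png")[180:260,260:380];t=get_image("scene")[190:240,275:335]
f=lambda i:np.clip(cv2.resize(i,(400,int(400*i.shape[0]/i.shape[1])),interpolation=2).astype(float)*2.5,0,255)
a,b=f(w),f(t);b=cv2.resize(b,(400,a.shape[0]));cv2.imwrite("pics/z4.png",np.hstack([a,b]))
```

```text
pos [ 0.5231 -0.0519  0.051 ] yaw 36.5 F [ 0.2 -0.3 -0.1] w 0.007 t 6.03
lin [-5.56  0.02 -0.04] rot [0.006 0.007 0.005]
[316.20261669 238.29485125]
[316.10629037 217.39476266]
scene knob top/bot [303.67674563 214.21582826] [304.26283528 223.84981217] tcp [304.61636563 223.08663824] joints [-0.35761786  0.16637614  0.44254554  1.94896495 -0.08421848  1.02923447
  0.75922757][ WARN:0@1.295] global loadsave.cpp:1063 imwrite_ Unsupported depth image for selected encoder is fallbacked to CV_8U.
```

View pics/z4.png

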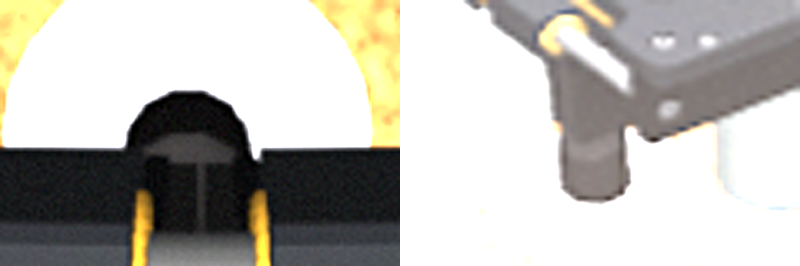

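The zoom shows the closed fingertips above or behind the knob top rather than around it. The knob's near face is visible below them, with its base at wrist row 207. So the fingertips end higher than the reported TCP suggests. I'll raise, half-open, and come down again feeling for contact.

Request:
play_rows(targets=[{"claw": 0.4,"linear": [-0.6,0,-0.06],"rotation": [0,0,0]},{"claw": 0.4,"linear": [-0.4,0,-0.06],"rotation": [0,0,0]},{"claw": 0.4,"linear": [0,0,0],"rotation": [0,0,0]},{"claw": 0.4,"linear": [0,0,0],"rotation": [0,0,0]},{"claw": 0.4,"linear": [0,0,0],"rotation": [0,0,0]},{"claw": 0.4,"linear": [0,0,0],"rotation": [0,0,0]},{"claw": 0.4,"linear": [0,0,0],"rotation": [0,0,0]},{"claw": 0.4,"linear": [0,0,0],"rotation": [0,0,0]},{"claw": 0.4,"linear": [0,0,0],"rotation": [0,0,0]},{"claw": 0.4,"linear": [0,0,0],"rotation": [0,0,0]}])

```text
time: 6.92
position: [0.5189, -0.0535, 0.0747]
tool_rot: [-0.501, 1.502, 0.495]
ft_force: [-0.0, 0.1, -0.2]
grip_width: 0.583
```

Run:
```python
from h import *
s=plan([.5205,-.053,.050],36);M=R.from_rotvec(s['tool_rot']).as_matrix()
w=get_image("wrist");t=get_image("scene")
for a in(0,-.025): print([proj("wrist",s['position']+M@np.array([a,.0095,k*.026]),s).round(0) for k in(-1,1)],[proj("scene",s['position']+M@np.array([a,0,k*.026])).round(0) for k in(-1,1)])
f=lambda i,h:np.clip(cv2.resize(i,(400,h),interpolation=2).astype(float)*2.5,0,255).astype(np.uint8)
cv2.imwrite("pics/z5.png",np.hstack([f(w[180:260,260:380],266),f(t[180:240,265:355],266)]))
```

```text
pos [ 0.5189 -0.0535  0.0747] yaw 36.5 F [-0.   0.1 -0.2] w 0.583 t 6.92
lin [ 0.99 -0.02  0.05] rot [0.006 0.006 0.004]
[array([281., 212.]), array([359., 212.])] [array([297., 208.]), array([310., 221.])]
[array([276., 224.]), array([365., 224.])] [array([296., 200.]), array([310., 212.])]
```

View pics/z5.png

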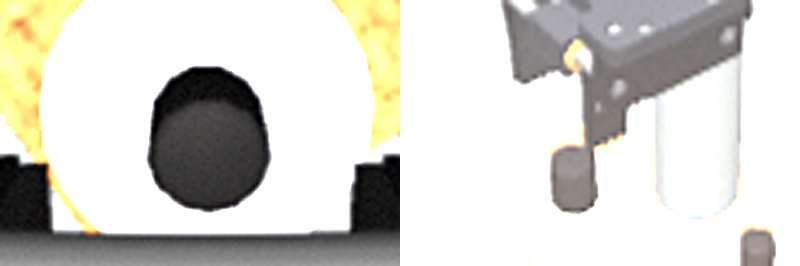

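The scene view shows the near fingertip at about (311,213), roughly 25 mm above the reported TCP, and the wrist view agrees. From here on I count the fingertips as 26 mm short of the TCP and work with TCP z ≈ 0.029 for the grasp.

Request:
play_rows(targets=[{"claw": 0.4,"linear": [0.5,0,0.05],"rotation": [0.005,0.006,0.004]},{"claw": 0.4,"linear": [0.5,0,0],"rotation": [0,0,0]},{"claw": 0.4,"linear": [0.4,0,0],"rotation": [0,0,0]},{"claw": 0.4,"linear": [0.2,0,0],"rotation": [0,0,0]},{"claw": 0.4,"linear": [0,0,0],"rotation": [0,0,0]},{"claw": 0.4,"linear": [0,0,0],"rotation": [0,0,0]}])

```text
time: 7.52
position: [0.5209, -0.0528, 0.0336]
tool_rot: [-0.493, 1.513, 0.492]
ft_force: [0.2, 0.3, 0.3]
grip_width: 0.602
```

Request:
play_rows(targets=[{"claw": 1.0,"linear": [0.16,0,0],"rotation": [0,0,0]},{"claw": 1.0,"linear": [0,0,0],"rotation": [0,0,0]},{"claw": 1.0,"linear": [0,0,0],"rotation": [0,0,0]},{"claw": 1.0,"linear": [0,0,0],"rotation": [0,0,0]},{"claw": 1.0,"linear": [0,0,0],"rotation": [0,0,0]},{"claw": 1.0,"linear": [0,0,0],"rotation": [0,0,0]},{"claw": 1.0,"linear": [0,0,0],"rotation": [0,0,0]},{"claw": 1.0,"linear": [0,0,0],"rotation": [0,0,0]}])

```text
time: 8.18
position: [0.5218, -0.0529, 0.0308]
tool_rot: [-0.493, 1.51, 0.491]
ft_force: [0.7, -0.6, -1.3]
grip_width: 0.286
```

Run:
```python
from h import *
plan([.520,-.052,.190],90)
```

```text
pos [ 0.5218 -0.0529  0.0308] yaw 36.0 F [ 0.7 -0.6 -1.3] w 0.286 t 8.18
lin [-6.37  0.06 -0.02] rot [-0.599  0.001  0.002]
```

Request:
play_rows(targets=[{"claw": 1.0,"linear": [-0.4,0,0],"rotation": [0,0,0]},{"claw": 1.0,"linear": [-0.8,0,0],"rotation": [0,0,0]},{"claw": 1.0,"linear": [-1,0,0],"rotation": [0,0,0]},{"claw": 1.0,"linear": [-1,0,0],"rotation": [0,0,0]},{"claw": 1.0,"linear": [-1,0,0],"rotation": [0,0,0]},{"claw": 1.0,"linear": [-1,0,0],"rotation": [0,0,0]},{"claw": 1.0,"linear": [-1,0,0],"rotation": [0,0,0]},{"claw": 1.0,"linear": [-0.6,0,0],"rotation": [0,0,0]},{"claw": 1.0,"linear": [0,0,0],"rotation": [0,0,0]}])

```text
time: 8.93
position: [0.5166, -0.0534, 0.2096]
tool_rot: [-0.491, 1.52, 0.492]
ft_force: [0.4, 0.7, -3.0]
grip_width: 0.286
```

Run:
```python
from h import *
plan([.488,.343,.210],90)
```

```text
pos [ 0.5166 -0.0534  0.2096] yaw 35.9 F [ 0.4  0.7 -3. ] w 0.286 t 8.93
lin [-0.02 13.51  8.38] rot [-0.601 -0.002 -0.003]
```

Request:
play_rows(targets=[{"claw": 1.0,"linear": [0,0.4,0.25],"rotation": [0,0,0]},{"claw": 1.0,"linear": [0,0.8,0.5],"rotation": [0,0,0]},{"claw": 1.0,"linear": [0,0.9,0.56],"rotation": [0,0,0]},{"claw": 1.0,"linear": [0,0.9,0.56],"rotation": [0,0,0]},{"claw": 1.0,"linear": [0,0.9,0.56],"rotation": [0,0,0]},{"claw": 1.0,"linear": [0,0.9,0.56],"rotation": [0,0,0]},{"claw": 1.0,"linear": [0,0.9,0.56],"rotation": [0,0,0]},{"claw": 1.0,"linear": [0,0.9,0.56],"rotation": [0,0,0]},{"claw": 1.0,"linear": [0,0.9,0.56],"rotation": [0,0,0]},{"claw": 1.0,"linear": [0,0.9,0.56],"rotation": [0,0,0]}])

```text
time: 9.77
position: [0.4899, 0.2009, 0.1968]
tool_rot: [-0.483, 1.541, 0.482]
ft_force: [0.6, -1.1, -2.4]
grip_width: 0.286
```

Run:
```python
from h import *
plan([.488,.343,.210],90)
```

```text
pos [0.4899 0.2009 0.1968] yaw 35.2 F [ 0.6 -1.1 -2.4] w 0.286 t 9.77
lin [-0.57  4.69  3.2 ] rot [-0.609 -0.011 -0.011]
```

Request:
play_rows(targets=[{"claw": 1.0,"linear": [-0.15,0.85,0.55],"rotation": [0,0,0]},{"claw": 1.0,"linear": [-0.15,0.85,0.55],"rotation": [0,0,0]},{"claw": 1.0,"linear": [-0.15,0.85,0.55],"rotation": [0,0,0]},{"claw": 1.0,"linear": [-0.1,0.8,0.55],"rotation": [0,0,0]},{"claw": 1.0,"linear": [0,0.6,0.4],"rotation": [0,0,0]},{"claw": 1.0,"linear": [0,0.3,0.2],"rotation": [0,0,0]},{"claw": 1.0,"linear": [0,0,0],"rotation": [-0.079,0,0]},{"claw": 1.0,"linear": [0,0,0],"rotation": [-0.079,0,0]},{"claw": 1.0,"linear": [0,0,0],"rotation": [-0.079,0,0]},{"claw": 1.0,"linear": [0,0,0],"rotation": [-0.079,0,0]}])

```text
time: 10.6
position: [0.4651, 0.3462, 0.1899]
tool_rot: [-0.875, 1.444, 0.892]
ft_force: [0.1, -0.1, -2.7]
grip_width: 0.284
```

Request:
play_rows(targets=[{"claw": 1.0,"linear": [0,0,0],"rotation": [-0.079,0,0]},{"claw": 1.0,"linear": [0,0,0],"rotation": [-0.079,0,0]},{"claw": 1.0,"linear": [0,0,0],"rotation": [-0.079,0,0]},{"claw": 1.0,"linear": [0,0,0],"rotation": [0,0,0]},{"claw": 1.0,"linear": [0,0,0],"rotation": [0,0,0]}])

```text
time: 11.02
position: [0.4601, 0.343, 0.1824]
tool_rot: [-1.151, 1.31, 1.187]
ft_force: [-0.1, 0.2, -2.4]
grip_width: 0.293
```

Run:
```python
from h import *
s=plan([.488,.343,.16],90)
w=get_image("wrist");cv2.imwrite("pics/w6.png",cv2.resize(w[100:300,180:460],(800,571)))
print([proj("wrist",[.4882,.3433,.045],s)])
M=R.from_rotvec(s['tool_rot']).as_matrix()
print("flange now", proj("wrist",s['position']+M@np.array([-.015,0,0]),s))
```

```text
pos [0.4601 0.343  0.1824] yaw 86.1 F [-0.1  0.2 -2.4] w 0.293 t 11.02
lin [ 0.83 -1.16  0.11] rot [-0.044 -0.02  -0.039]
[array([326.11148924, 216.81416189])]
flange now [320.1424726  233.36032334]
```

View pics/w6.png

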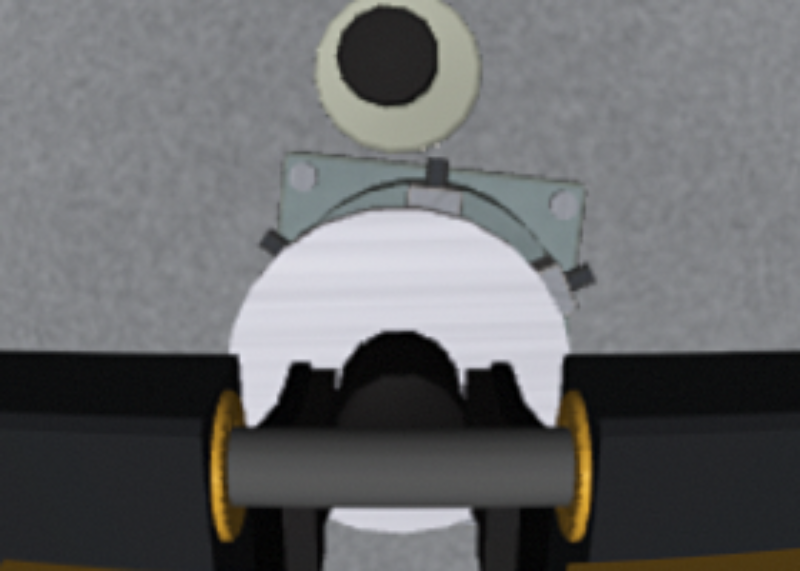

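Request:
play_rows(targets=[{"claw": 1.0,"linear": [0,0,0],"rotation": [-0.044,-0.02,-0.039]},{"claw": 1.0,"linear": [0,-0.4,0.05],"rotation": [0,0,0]},{"claw": 1.0,"linear": [0,-0.5,0.05],"rotation": [0,0,0]},{"claw": 1.0,"linear": [0.4,-0.2,0],"rotation": [0,0,0]},{"claw": 1.0,"linear": [0.4,0,0],"rotation": [0,0,0]},{"claw": 1.0,"linear": [0,0,0],"rotation": [0,0,0]},{"claw": 1.0,"linear": [0,0,0],"rotation": [0,0,0]}])

```text
time: 11.65
position: [0.4865, 0.3427, 0.1553]
tool_rot: [-1.201, 1.225, 1.202]
ft_force: [0.4, 0.7, -2.6]
grip_width: 0.286
```

Run:
```python
from h import *
s=plan([.4882,.3433,.105],90)
```

```text
pos [0.4865 0.3427 0.1553] yaw 89.3 F [ 0.4  0.7 -2.6] w 0.286 t 11.65
lin [ 2.01 -0.08  0.04] rot [-0.008 -0.004 -0.004]
```

Request:
play_rows(targets=[{"claw": 1.0,"linear": [0.4,-0.08,0.03],"rotation": [0,-0.004,-0.004]},{"claw": 1.0,"linear": [0.6,0,0],"rotation": [0,0,0]},{"claw": 1.0,"linear": [0.6,0,0],"rotation": [0,0,0]},{"claw": 1.0,"linear": [0.3,0,0],"rotation": [0,0,0]},{"claw": 1.0,"linear": [0,0,0],"rotation": [0,0,0]},{"claw": 1.0,"linear": [0,0,0],"rotation": [0,0,0]}])

```text
time: 12.15
position: [0.4886, 0.3448, 0.1064]
tool_rot: [-1.198, 1.216, 1.199]
ft_force: [0.2, 0.4, -2.2]
grip_width: 0.284
```

Run:
```python
from h import *
s=plan([.4882,.3433,.058],90);w=get_image("wrist")
cv2.imwrite("pics/w7.png",cv2.resize(w[120:280,200:440],(800,533)))
print(proj("wrist",[.4882,.3433,.0606],s),[proj("wrist",[.4882+.035*np.cos(a),.3433+.035*np.sin(a),.0606],s).round(0) for a in np.radians([169,109,229])],"cap flange ctr",proj("wrist",s['position']+[0,0,.014],s))
```

```text
pos [0.4886 0.3448 0.1064] yaw 89.2 F [ 0.2  0.4 -2.2] w 0.284 t 12.15
lin [ 1.93  0.01 -0.06] rot [-0.009  0.    -0.001]
[318.1821127 206.8216028] [array([326., 165.]), array([359., 193.]), array([285., 180.])] cap flange ctr [320.12672085 232.73308969]
```

View pics/w7.png

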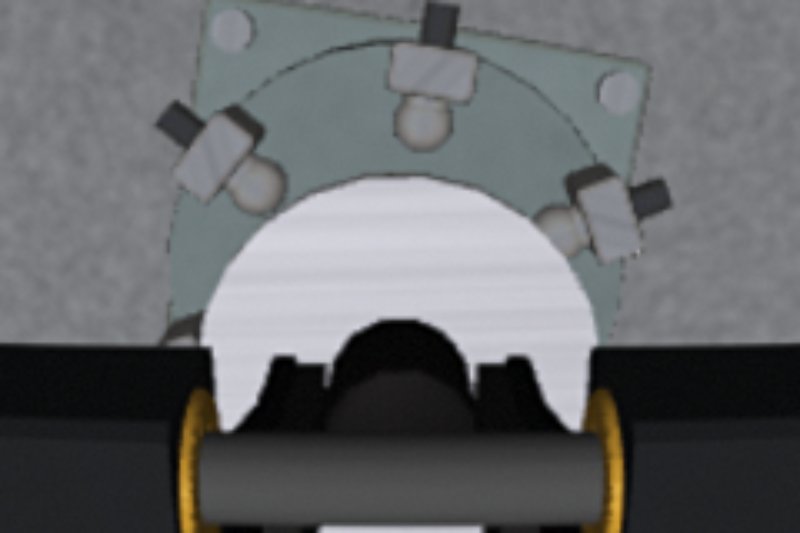

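Run:
```python
from h import *
from scipy.optimize import least_squares
s=plan([.4882,.3433,.058],90)
p=np.array([onz("wrist",u,.0606,s)[:2] for u in((327.2,156.6),(276.8,175.5),(368.6,189))])
r=least_squares(lambda x:np.linalg.norm(p-x,axis=1)-.042,[.488,.343]);print(p.round(4),r.x,r.fun)
w=get_image("wrist");g=((w.min(2)>150)&(w.max(2)*1.-w.min(2)<25)).astype(np.uint8);g[:172]=0;g[222:]=0
c=max(cv2.findContours(g,0,1)[0],key=cv2.contourArea);h=cv2.convexHull(c)[:,0];h=h[h[:,1]<218]
q=np.array([onz("wrist",u,s['position'][2]+.0152,s)[:2] for u in h]);r=least_squares(lambda x:np.linalg.norm(q-x[:2],axis=1)-x[2],[.488,.343,.038]);print("flange",r.x,abs(r.fun).max())
```

```text
pos [0.4886 0.3448 0.1065] yaw 89.2 F [ 0.2 -1.2 -2.8] w 0.289 t 12.2
lin [ 1.94  0.01 -0.06] rot [-0.009  0.001 -0.   ]
[[0.4476 0.3511]
 [0.4619 0.3107]
 [0.4741 0.3843]] [0.48839804 0.34413821] [-0.00059682  0.00061332  0.00061667]
flange [0.48860384 0.34432906 0.03814082] 0.00018016461763549485
```

Request:
play_rows(targets=[{"claw": 1.0,"linear": [0.3,0,0],"rotation": [0,0,0]},{"claw": 1.0,"linear": [0.4,0,0],"rotation": [0,0,0]},{"claw": 1.0,"linear": [0.4,0,0],"rotation": [0,0,0]},{"claw": 1.0,"linear": [0.3,0,0],"rotation": [0,0,0]},{"claw": 1.0,"linear": [0.15,0,0],"rotation": [0,0,0]},{"claw": 1.0,"linear": [0,0,0],"rotation": [0,0,0]}])

```text
time: 12.75
position: [0.4902, 0.3461, 0.0666]
tool_rot: [-1.197, 1.211, 1.198]
ft_force: [-0.5, 0.1, -1.7]
grip_width: 0.287
```

Run:
```python
from h import *
s=plan([.4884,.3443,.058],90)
```

```text
pos [0.4902 0.3461 0.0666] yaw 89.2 F [-0.5  0.1 -1.7] w 0.287 t 12.75
lin [ 0.35  0.07 -0.08] rot [-0.009  0.003  0.002]
```

Request:
play_rows(targets=[{"claw": 1.0,"linear": [0.1,0.07,-0.07],"rotation": [0,0.003,0.002]},{"claw": 1.0,"linear": [0.12,0,0],"rotation": [0,0,0]},{"claw": 1.0,"linear": [0.08,0,0],"rotation": [0,0,0]},{"claw": 1.0,"linear": [0,0,0],"rotation": [0,0,0]},{"claw": 1.0,"linear": [0,0,0],"rotation": [0,0,0]}])

```text
time: 13.17
position: [0.4883, 0.3442, 0.0581]
tool_rot: [-1.199, 1.218, 1.198]
ft_force: [-0.5, -0.1, -3.3]
grip_width: 0.287
```

Run:
```python
from h import *
s=plan([.4884,.3443,.058],90)
```

```text
pos [0.4883 0.3442 0.0581] yaw 89.2 F [-0.5 -0.1 -3.3] w 0.287 t 13.17
lin [ 0.   -0.    0.01] rot [-0.009 -0.001 -0.   ]
```

Request:
play_rows(targets=[{"claw": 1.0,"linear": [0.05,0,0],"rotation": [0,0,0]},{"claw": 1.0,"linear": [0,0,0],"rotation": [0,0,0]},{"claw": 0.5,"linear": [0,0,0],"rotation": [0,0,0]},{"claw": 0.45,"linear": [0,0,0],"rotation": [0,0,0]},{"claw": 0.45,"linear": [0,0,0],"rotation": [0,0,0]},{"claw": 0.45,"linear": [0,0,0],"rotation": [0,0,0]},{"claw": 0.45,"linear": [0,0,0],"rotation": [0,0,0]},{"claw": 0.45,"linear": [0,0,0],"rotation": [0,0,0]}])

```text
time: 13.83
position: [0.4908, 0.3459, 0.0605]
tool_rot: [-1.199, 1.21, 1.196]
ft_force: [0.2, -0.5, -0.4]
grip_width: 0.539
```

Request:
play_rows(targets=[{"claw": 0.45,"linear": [-0.4,0,0],"rotation": [0,0,0]},{"claw": 0.45,"linear": [-0.7,0,0],"rotation": [0,0,0]},{"claw": 0.45,"linear": [-0.9,0,0],"rotation": [0,0,0]},{"claw": 0.4,"linear": [-0.9,0,0],"rotation": [0,0,0]},{"claw": 0.2,"linear": [-0.9,0,0],"rotation": [0,0,0]},{"claw": 0.2,"linear": [-0.9,0,0],"rotation": [0,0,0]},{"claw": 0.2,"linear": [-0.9,0,0],"rotation": [0,0,0]},{"claw": 0.2,"linear": [0,0,0],"rotation": [0,0,0]},{"claw": 0.2,"linear": [0,0,0],"rotation": [0,0,0]}])

```text
time: 14.58
position: [0.4895, 0.3456, 0.2124]
tool_rot: [-1.198, 1.209, 1.196]
ft_force: [0.6, 0.1, -0.5]
grip_width: 0.787
```

```bash
cat > capfit.py <<'E'
from h import *
from scipy.optimize import least_squares
def capfit(z,name,guess=(.4884,.3441),img="wrist"):
    s=get_state();w=get_image("wrist");cv2.imwrite(name,w)
    g=((w.min(2)>150)&(w.max(2)*1.-w.min(2)<25)).astype(np.uint8)
    u=proj("wrist",[*guess,z],s);print("expect",u)
    k=np.zeros_like(g);cv2.circle(k,tuple(int(v) for v in u),40,1,-1);g&=k;g=cv2.morphologyEx(g,cv2.MORPH_OPEN,np.ones((7,7)))
    c=max(cv2.findContours(g,0,1)[0],key=cv2.contourArea);h=cv2.convexHull(c)[:,0]
    q=np.array([onz("wrist",v,z,s)[:2] for v in h]);r=least_squares(lambda x:np.linalg.norm(q-x[:2],axis=1)-x[2],[*guess,.038],loss="soft_l1",f_scale=.001)
    print("flange",r.x.round(4),"res",np.abs(np.linalg.norm(q-r.x[:2],axis=1)-r.x[2]).max().round(4))
E
python3 - <<'E'
from capfit import *
s=plan([.505,-.266,.25],90);capfit(.072,"pics/w8.png")
t=get_image("scene");w=cv2.imread("pics/w8.png")
cv2.imwrite("pics/v8.png",np.hstack([cv2.resize(w[130:280,210:430],(400,273)),cv2.resize(t[180:255,425:535],(400,273))]))
E
```

```text
pos [0.4895 0.3456 0.2124] yaw 89.2 F [ 0.6  0.1 -0.5] w 0.787 t 14.58
lin [ -1.6   -0.98 -24.45] rot [-0.009  0.003  0.004]
expect [318.02740603 182.49685391]
flange [0.4886 0.3438 0.0381] res 0.0006
```

View pics/v8.png

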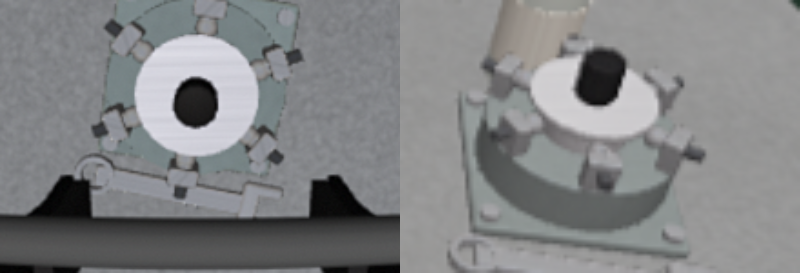

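The scene view shows the cap sitting level on the six catches, knob up. The flange fit gives (0.4886, 0.3438) at the loose height. Next, over to the tool.

Request:
play_rows(targets=[{"claw": 0.2,"linear": [0,0,0],"rotation": [0.079,0,0]},{"claw": 0.2,"linear": [0,0,0],"rotation": [0.079,0,0]},{"claw": 0.2,"linear": [0,0,0],"rotation": [0.079,0,0]},{"claw": 0.2,"linear": [0,0,0],"rotation": [0.079,0,0]},{"claw": 0.2,"linear": [-0.1,-0.4,-0.65],"rotation": [0,0,0]},{"claw": 0.2,"linear": [-0.1,-0.6,-0.98],"rotation": [0,0,0]},{"claw": 0.2,"linear": [-0.1,-0.6,-0.98],"rotation": [0,0,0]},{"claw": 0.2,"linear": [-0.1,-0.6,-0.98],"rotation": [0,0,0]},{"claw": 0.2,"linear": [-0.1,-0.6,-0.98],"rotation": [0,0,0]},{"claw": 0.2,"linear": [-0.1,-0.6,-0.98],"rotation": [0,0,0]}])

```text
time: 15.52
position: [0.4853, 0.1787, 0.2136]
tool_rot: [-0.831, 1.424, 0.834]
ft_force: [1.0, -0.3, 0.3]
grip_width: 0.8
```

Request:
play_rows(targets=[{"claw": 0.2,"linear": [0,-0.6,-0.98],"rotation": [0,0,0]},{"claw": 0.2,"linear": [0,-0.6,-0.98],"rotation": [0,0,0]},{"claw": 0.2,"linear": [0,-0.6,-0.98],"rotation": [0,0,0]},{"claw": 0.2,"linear": [0,-0.6,-0.98],"rotation": [0,0,0]},{"claw": 0.2,"linear": [0,-0.6,-0.98],"rotation": [0,0,0]},{"claw": 0.2,"linear": [0,-0.6,-0.98],"rotation": [0,0,0]},{"claw": 0.2,"linear": [0,-0.6,-0.98],"rotation": [0,0,0]},{"claw": 0.2,"linear": [0,-0.6,-0.98],"rotation": [0,0,0]}])

```text
time: 16.18
position: [0.488, -0.0688, 0.2086]
tool_rot: [-0.835, 1.434, 0.846]
ft_force: [1.1, -0.1, 1.4]
grip_width: 0.801
```

Run:
```python
from h import *
s=plan([.504,-.266,.21],60);print(s['joint_positions'].round(2))
```

```text
pos [ 0.488  -0.0688  0.2086] yaw 61.6 F [ 1.1 -0.1  1.4] w 0.801 t 16.18
lin [-0.   -4.31 -6.63] rot [ 0.018 -0.014 -0.013]
[-0.34 -0.01  0.42  1.79  0.02  1.39  1.15]
```

Request:
play_rows(targets=[{"claw": 0.2,"linear": [0,-0.6,-0.92],"rotation": [0,-0.014,-0.013]},{"claw": 0.2,"linear": [0,-0.6,-0.92],"rotation": [0,0,0]},{"claw": 0.2,"linear": [0,-0.6,-0.92],"rotation": [0,0,0]},{"claw": 0.2,"linear": [0,-0.6,-0.92],"rotation": [0,0,0]},{"claw": 0.2,"linear": [0,-0.6,-0.92],"rotation": [0,0,0]},{"claw": 0.2,"linear": [0,-0.4,-0.8],"rotation": [0,0,0]},{"claw": 0.2,"linear": [0,0,0],"rotation": [0,0,0]},{"claw": 0.2,"linear": [0,0,0],"rotation": [0,0,0]}])

```text
time: 16.85
position: [0.4864, -0.2474, 0.2016]
tool_rot: [-0.829, 1.416, 0.84]
ft_force: [0.4, 1.6, -0.3]
grip_width: 0.801
```

Run:
```python
from h import *
s=plan([.504,-.266,.20],60);print(s['joint_positions'].round(2))
w=get_image("wrist");cv2.imwrite("pics/w9.png",w)
for p in([.504,-.266,.138],[.504,-.266,.048]):print(proj("wrist",p,s))
m=(w.max(2)<60).astype(np.uint8);n,l,st,c=cv2.connectedComponentsWithStats(m)
for i in range(1,n):
    if 150<st[i,4]<5000: print(st[i],c[i].round(1))
```

```text
pos [ 0.4864 -0.2474  0.2016] yaw 61.3 F [ 0.4  1.6 -0.3] w 0.801 t 16.85
lin [ 0.05 -0.97 -0.32] rot [ 0.015 -0.004 -0.007]
[-0.14  0.11  0.61  1.7  -0.06  1.36  1.54]
[311.57848334 228.93230661]
[313.9531865  203.89089054]
[ 590    0   36   65 1039] [604.1  33.7]
[ 469   52   78   50 2263] [503.5  80.8]
[525 125  18  15 206] [533.6 131.8]
[227 134  41  52 739] [254. 153.]
[225 142  20  44 160] [238.7 160.8]
[ 298  197   29   48 1132] [312.7 221.2]
```

View pics/w9.png

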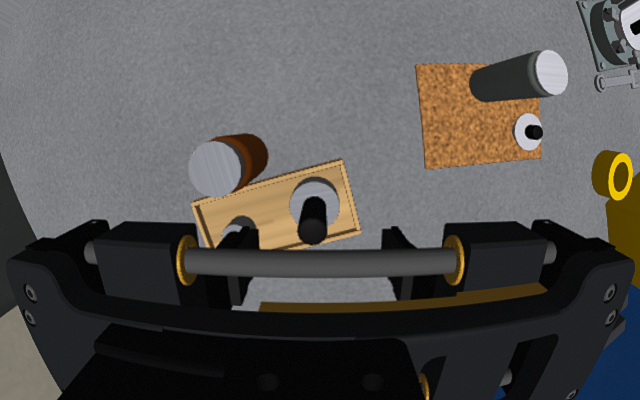

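The handle top is at (312,231), the cup top around (314,203), and the punch and jar are off to the left. This agrees with the tool standing upright at about (0.505, -0.266).

Request:
play_rows(targets=[{"claw": 0.2,"linear": [0,-0.5,-0.16],"rotation": [0.01,-0.004,-0.007]},{"claw": 0.2,"linear": [0,-0.5,-0.14],"rotation": [0,0,0]},{"claw": 0.2,"linear": [0,0,0],"rotation": [0,0,0]},{"claw": 0.2,"linear": [0.4,0,0],"rotation": [0,0,0]},{"claw": 0.2,"linear": [0.4,0,0],"rotation": [0,0,0]},{"claw": 0.2,"linear": [0,0,0],"rotation": [0,0,0]},{"claw": 0.2,"linear": [0,0,0],"rotation": [0,0,0]}])

```text
time: 17.48
position: [0.5062, -0.2607, 0.1772]
tool_rot: [-0.824, 1.405, 0.83]
ft_force: [-0.7, 0.0, 0.6]
grip_width: 0.799
```

Run:
```python
from h import *
s=plan([.505,-.266,.082],60)
w=get_image("wrist");cv2.imwrite("pics/w10.png",w)
u=proj("wrist",[.505,-.266,.138],s);print(u)
m=(w.max(2)<60).astype(np.uint8);m[238:]=0;n,l,st,c=cv2.connectedComponentsWithStats(m)
for i in range(1,n):
    if 250<st[i,0]+st[i,2]/2<390 and st[i,4]>150: print(st[i],c[i].round(1))
# column centre per row
for r in range(190,238,8): print(r,[ (a.min(),a.max()) for a in [np.where(m[r,270:370])[0]+270] if len(a)])
```

```text
pos [ 0.5062 -0.2607  0.1772] yaw 60.9 F [-0.7  0.   0.6] w 0.799 t 17.48
lin [ 3.81 -0.07 -0.22] rot [ 0.01   0.003 -0.001]
[313.32155154 211.36298449]
[ 297  179   33   50 1300] [313.4 204.4]
190 [(np.int64(302), np.int64(326))]
198 [(np.int64(300), np.int64(327))]
206 [(np.int64(298), np.int64(329))]
214 [(np.int64(297), np.int64(329))]
222 [(np.int64(301), np.int64(326))]
230 []
```

Request:
play_rows(targets=[{"claw": 0.2,"linear": [0.3,-0.06,-0.22],"rotation": [0.01,0.003,0]},{"claw": 0.2,"linear": [0.6,0,0],"rotation": [0,0,0]},{"claw": 0.2,"linear": [0.7,0,0],"rotation": [0,0,0]},{"claw": 0.2,"linear": [0.7,0,0],"rotation": [0,0,0]},{"claw": 0.2,"linear": [0.7,0,0],"rotation": [0,0,0]},{"claw": 0.2,"linear": [0.4,0,0],"rotation": [0,0,0]},{"claw": 0.2,"linear": [0,0,0],"rotation": [0,0,0]},{"claw": 0.2,"linear": [0,0,0],"rotation": [0,0,0]}])

```text
time: 18.2
position: [0.5047, -0.2677, 0.0886]
tool_rot: [-0.814, 1.414, 0.811]
ft_force: [0.5, -0.2, 0.3]
grip_width: 0.8
```

Run:
```python
from h import *
s=plan([.505,-.266,.082],60)
```

```text
pos [ 0.5047 -0.2677  0.0886] yaw 59.8 F [ 0.5 -0.2  0.3] w 0.8 t 18.2
lin [0.26 0.02 0.06] rot [-0.003 -0.001  0.001]
```

Request:
play_rows(targets=[{"claw": 1.0,"linear": [0.26,0.02,0.06],"rotation": [0,0,0]},{"claw": 1.0,"linear": [0,0,0],"rotation": [0,0,0]},{"claw": 1.0,"linear": [0,0,0],"rotation": [0,0,0]},{"claw": 1.0,"linear": [0,0,0],"rotation": [0,0,0]},{"claw": 1.0,"linear": [0,0,0],"rotation": [0,0,0]},{"claw": 1.0,"linear": [0,0,0],"rotation": [0,0,0]},{"claw": 1.0,"linear": [0,0,0],"rotation": [0,0,0]},{"claw": 1.0,"linear": [0,0,0],"rotation": [0,0,0]},{"claw": 1.0,"linear": [0,0,0],"rotation": [0,0,0]},{"claw": 1.0,"linear": [0,0,0],"rotation": [0,0,0]}], newtons=58)

```text
time: 19.03
position: [0.5077, -0.2676, 0.0857]
tool_rot: [-0.817, 1.409, 0.805]
ft_force: [0.3, -1.0, -0.5]
grip_width: 0.308
```

Request:
play_rows(targets=[{"claw": 1.0,"linear": [0,0,0],"rotation": [0,0,0]},{"claw": 1.0,"linear": [0,0,0],"rotation": [0,0,0]}])

```text
time: 19.2
position: [0.5077, -0.2676, 0.0857]
tool_rot: [-0.817, 1.409, 0.805]
ft_force: [-0.5, -0.2, 0.2]
grip_width: 0.305
```

Run:
```python
from h import *
s=plan([.505,-.266,.250],60)
```

```text
pos [ 0.5077 -0.2676  0.0857] yaw 59.7 F [-0.5 -0.2  0.2] w 0.305 t 19.2
lin [-6.57  0.07  0.01] rot [-0.003  0.     0.005]
```

Request:
play_rows(targets=[{"claw": 1.0,"linear": [-0.4,0,0],"rotation": [0,0,0]},{"claw": 1.0,"linear": [-0.8,0,0],"rotation": [0,0,0]},{"claw": 1.0,"linear": [-0.95,0,0],"rotation": [0,0,0]},{"claw": 1.0,"linear": [-0.95,0,0],"rotation": [0,0,0]},{"claw": 1.0,"linear": [-0.95,0,0],"rotation": [0,0,0]},{"claw": 1.0,"linear": [-0.95,0,0],"rotation": [0,0,0]},{"claw": 1.0,"linear": [-0.95,0,0],"rotation": [0,0,0]},{"claw": 1.0,"linear": [-0.9,0,0],"rotation": [0,0,0]},{"claw": 1.0,"linear": [-0.5,0,0],"rotation": [0,0,0]},{"claw": 1.0,"linear": [0,0,0],"rotation": [0,0,0]}])

```text
time: 20.03
position: [0.4989, -0.2631, 0.2725]
tool_rot: [-0.804, 1.424, 0.82]
ft_force: [0.3, -0.4, -5.3]
grip_width: 0.304
```

Run:
```python
from h import *
s=plan([.4886,.3438,.265],60);print(s['joint_positions'].round(2))
```

```text
pos [ 0.4989 -0.2631  0.2725] yaw 59.6 F [ 0.3 -0.4 -5.3] w 0.304 t 20.03
lin [ 0.39 12.62 20.74] rot [-0.004 -0.002 -0.008]
[-0.13  0.13  0.63  1.54 -0.07  1.51  1.55]
```

Request:
play_rows(targets=[{"claw": 1.0,"linear": [0,0.2,0.35],"rotation": [0,0,0]},{"claw": 1.0,"linear": [0,0.4,0.65],"rotation": [0,0,0]},{"claw": 1.0,"linear": [-0.05,0.58,0.95],"rotation": [0,0,0]},{"claw": 1.0,"linear": [-0.05,0.58,0.95],"rotation": [0,0,0]},{"claw": 1.0,"linear": [-0.05,0.58,0.95],"rotation": [0,0,0]},{"claw": 1.0,"linear": [-0.05,0.58,0.95],"rotation": [0,0,0]},{"claw": 1.0,"linear": [-0.05,0.58,0.95],"rotation": [0,0,0]},{"claw": 1.0,"linear": [-0.05,0.58,0.95],"rotation": [0,0,0]},{"claw": 1.0,"linear": [-0.05,0.58,0.95],"rotation": [0,0,0]},{"claw": 1.0,"linear": [-0.05,0.58,0.95],"rotation": [0,0,0]}])

```text
time: 20.87
position: [0.4836, -0.0024, 0.2688]
tool_rot: [-0.787, 1.452, 0.819]
ft_force: [0.0, -0.1, -4.3]
grip_width: 0.306
```

Run:
```python
from h import *
s=plan([.4886,.3438,.265],60);print(s['joint_positions'].round(2))
```

```text
pos [ 0.4836 -0.0024  0.2688] yaw 58.8 F [ 0.  -0.1 -4.3] w 0.306 t 20.87
lin [ 0.15  6.99 11.95] rot [-0.013 -0.012 -0.021]
[-0.42 -0.04  0.36  1.7   0.01  1.52  0.97]
```

Request:
play_rows(targets=[{"claw": 1.0,"linear": [-0.05,0.56,0.95],"rotation": [0,0,0]},{"claw": 1.0,"linear": [-0.05,0.56,0.95],"rotation": [0,0,0]},{"claw": 1.0,"linear": [-0.05,0.56,0.95],"rotation": [0,0,0]},{"claw": 1.0,"linear": [-0.05,0.56,0.95],"rotation": [0,0,0]},{"claw": 1.0,"linear": [-0.05,0.56,0.95],"rotation": [0,0,0]},{"claw": 1.0,"linear": [-0.05,0.56,0.95],"rotation": [0,0,0]},{"claw": 1.0,"linear": [-0.05,0.56,0.95],"rotation": [0,0,0]},{"claw": 1.0,"linear": [-0.05,0.56,0.95],"rotation": [0,0,0]},{"claw": 1.0,"linear": [-0.05,0.56,0.95],"rotation": [0,0,0]},{"claw": 1.0,"linear": [0,0.45,0.7],"rotation": [0,0,0]}])

```text
time: 21.7
position: [0.4671, 0.2858, 0.2618]
tool_rot: [-0.793, 1.481, 0.833]
ft_force: [0.2, 0.5, -5.0]
grip_width: 0.309
```

Request:
play_rows(targets=[{"claw": 1.0,"linear": [0,0.3,0.5],"rotation": [0,0,0]},{"claw": 1.0,"linear": [0,0.2,0.3],"rotation": [0,0,0]},{"claw": 1.0,"linear": [0,0,0],"rotation": [0,0,0]},{"claw": 1.0,"linear": [0,0,0],"rotation": [0,0,0]}])

```text
time: 22.03
position: [0.46, 0.316, 0.2553]
tool_rot: [-0.802, 1.489, 0.842]
ft_force: [0.8, -0.5, -4.6]
grip_width: 0.303
```

Run:
```python
from h import *
s=plan([.4886,.3438,.265],60);print(s['joint_positions'].round(2))
w=get_image("wrist");cv2.imwrite("pics/w11.png",w);cv2.imwrite("pics/s11.png",get_image("scene"));cv2.imwrite("pics/t11.png",get_image("top"))
M=R.from_rotvec(s['tool_rot']).as_matrix()
for y in(0,.003):
  for xx in(.0377,.0797): print(y,xx,proj("wrist",s['position']+M@[xx,y,0],s))
# steel cup: bright-grey area near
g=((w.max(2)*1.-w.min(2)<20)&(w.min(2)>125)).astype(np.uint8);g[246:]=0
g=cv2.morphologyEx(g,cv2.MORPH_OPEN,np.ones((5,5)));n,l,st,c=cv2.connectedComponentsWithStats(g)
for i in range(1,n):
    if st[i,4]>200:print(st[i],c[i].round(1))
```

```text
pos [0.46   0.316  0.2553] yaw 60.0 F [ 0.8 -0.5 -4.6] w 0.303 t 22.03
lin [-0.49 -0.4   1.51] rot [-0.001 -0.033 -0.037]
[-0.71  0.16  0.1   1.52 -0.05  1.54  0.43]
0 0.0377 [320.1459994  209.89743224]
0 0.0797 [320.0738292  197.22561522]
0.003 0.0377 [320.14436767 206.22013191]
0.003 0.0797 [320.07217505 194.04193942]
[    0     0   640   246 94763] [287.  130.9]
```

Request:
play_rows(targets=[{"claw": 1.0,"linear": [0,0,0],"rotation": [0,-0.033,-0.037]},{"claw": 1.0,"linear": [-0.2,-0.2,0.5],"rotation": [0,0,0]},{"claw": 1.0,"linear": [-0.2,-0.2,0.6],"rotation": [0,0,0]},{"claw": 1.0,"linear": [0,-0.1,0.3],"rotation": [0,0,0]},{"claw": 1.0,"linear": [0,0,0],"rotation": [0,0,0]},{"claw": 1.0,"linear": [0,0,0],"rotation": [0,0,0]}])

```text
time: 22.68
position: [0.4894, 0.3265, 0.2623]
tool_rot: [-0.805, 1.426, 0.798]
ft_force: [-0.8, 0.0, -5.0]
grip_width: 0.305
```

Run:
```python
from h import *
s=plan([.4912,.3423,.21],60)
w=get_image("wrist");cv2.imwrite("pics/w12.png",w)
g=w.mean(2)
for r in range(170,246,6):
    print(r,g[r,270:372:3].astype(int))
```

```text
pos [0.4894 0.3265 0.2623] yaw 58.9 F [-0.8  0.  -5. ] w 0.305 t 22.68
lin [2.09 0.27 0.6 ] rot [-0.012 -0.006  0.   ]
170 [136 135 139 135 130 134 109 141 114 133  95  55  59  57  57  57  58  59
  62  56  58  58  58  46  22 222 216 213 210 214 214 144 124  71]
176 [138 134 133 129 138 134 130 132  80  53 104 157 158 158 159 157 158 157
 160 162 163 164 168  91  52 145 218 212 211 215 216 146 144 122]
182 [137 137 138 135 138 140 138  65 153 160 164 164 167 164 164 162 159 162
 162 160 160 158 158 158 159 158  54 216 217 215 152 132 132 132]
188 [137 135 133 135 134 141 100 162 161 164 161 160 158 157 157 159 161 163
 165 166 169 170 167 165 162 158 160 124 213 128 133 134 133 130]
194 [131 135 133 131 140 146 160 161 163 164 166 166 167 165 154  20   7   9
  14 108 165 161 160 161 162 164 164 163 123 133 131 135 131 140]
200 [135 138 126 136 126 162 159 159 159 158 158 163  20   8   4  11   8   5
  10   5   7  38 163 159 158 159 160 159 159  94 138 136 136 139]
206 [131 129 136 139 121 162 163 163 162 160 162  24   8   8   6  10   4   8
   7   8   6   8  13 166 161 159 159 158 157 1
[... 177 characters left out ...]
34 139 137 157 157 156 153 156  77   5   7   9   6   7   9   7
   7   8  10   8   8  41 161 159 157 159 157 157 155 130 135 133]
224 [138 132 142 136 149 137 159 159 159 162   9   6   5   7   6   9   6   7
   6   5   9   6   9   5 146 155 157 156 131 136 135 134 140 140]
230 [135 141 137  64   5   3  13   9   7 102   5   9  10   7   6   8  10   8
  10   9   6   5   6   7  78  16  11   9   6   7   4 138 139 138]
236 [138 137 100   5   5   8  11  11   8  25   8  10   8  20  31  34  34  33
  35  33  26   9   7   9   6  13   8   8   9   6   6  34 134 136]
242 [138 109   2   6   5  12  11   7   4   7  13  26  29  33  33  35  33  32
  32  31  30  29  25  20   6   8  12  11  10   7   4   4  71 137]
```

Request:
play_rows(targets=[{"claw": 1.0,"linear": [0,0.15,0.3],"rotation": [-0.01,-0.006,0]},{"claw": 1.0,"linear": [0.2,0.1,0.28],"rotation": [0,0,0]},{"claw": 1.0,"linear": [0.5,0,0],"rotation": [0,0,0]},{"claw": 1.0,"linear": [0.6,0,0],"rotation": [0,0,0]},{"claw": 1.0,"linear": [0.4,0,0],"rotation": [0,0,0]},{"claw": 1.0,"linear": [0.1,0,0],"rotation": [0,0,0]},{"claw": 1.0,"linear": [0,0,0],"rotation": [0,0,0]}])

```text
time: 23.32
position: [0.4903, 0.343, 0.2121]
tool_rot: [-0.814, 1.414, 0.814]
ft_force: [-0.1, -1.3, -4.3]
grip_width: 0.305
```

Run:
```python
from h import *
s=plan([.491,.3425,.16],60)
```

```text
pos [0.4903 0.343  0.2121] yaw 59.9 F [-0.1 -1.3 -4.3] w 0.305 t 23.32
lin [ 2.08 -0.04 -0.  ] rot [-0.001 -0.    -0.   ]
```

Aligned within 1 mm and upright. Going down over the knob.

Request:
play_rows(targets=[{"claw": 1.0,"linear": [0.3,-0.03,0],"rotation": [0,0,0]},{"claw": 1.0,"linear": [0.5,0,0],"rotation": [0,0,0]},{"claw": 1.0,"linear": [0.5,0,0],"rotation": [0,0,0]},{"claw": 1.0,"linear": [0.4,0,0],"rotation": [0,0,0]},{"claw": 1.0,"linear": [0.2,0,0],"rotation": [0,0,0]},{"claw": 1.0,"linear": [0,0,0],"rotation": [0,0,0]}])

```text
time: 23.82
position: [0.4913, 0.3425, 0.1604]
tool_rot: [-0.813, 1.413, 0.814]
ft_force: [0.6, 0.5, -4.7]
grip_width: 0.309
```

Run:
```python
from h import *
s=plan([.491,.3425,.1517],60)
```

```text
pos [0.4913 0.3425 0.1604] yaw 59.9 F [ 0.6  0.5 -4.7] w 0.309 t 23.82
lin [ 0.35  0.01 -0.01] rot [-0.001  0.    -0.   ]
```

Request:
play_rows(targets=[{"claw": 1.0,"linear": [0.15,0,0],"rotation": [0,0,0]},{"claw": 1.0,"linear": [0.15,0,0],"rotation": [0,0,0]},{"claw": 1.0,"linear": [0.1,0,0],"rotation": [0,0,0]},{"claw": 1.0,"linear": [0.1,0,0],"rotation": [0,0,0]}])

```text
time: 24.15
position: [0.4929, 0.3429, 0.1503]
tool_rot: [-0.813, 1.409, 0.813]
ft_force: [-1.7, -3.5, 9.7]
grip_width: 0.302
```

Request:
play_rows(targets=[{"claw": 1.0,"linear": [0.15,0.05,0],"rotation": [0,0,0]},{"claw": 1.0,"linear": [0.2,0.03,0],"rotation": [0,0,0]},{"claw": 1.0,"linear": [0.2,0,0],"rotation": [0,0,0]}])

```text
time: 24.4
position: [0.4953, 0.3432, 0.148]
tool_rot: [-0.812, 1.4, 0.809]
ft_force: [-3.7, -4.9, 13.1]
grip_width: 0.304
```

Run:
```python
from h import *
s=plan([.491,.3425,.1347],60)
```

```text
pos [0.4953 0.3432 0.148 ] yaw 59.8 F [-3.7 -4.9 13.1] w 0.304 t 24.4
lin [ 0.53  0.14 -0.11] rot [-0.003  0.007  0.005]
```

Request:
play_rows(targets=[{"claw": 1.0,"linear": [0.3,0.15,-0.1],"rotation": [0,0.007,0.005]},{"claw": 1.0,"linear": [0.35,0.1,-0.05],"rotation": [0,0.005,0]},{"claw": 1.0,"linear": [0.35,0.1,-0.05],"rotation": [0,0,0]}])

```text
time: 24.65
position: [0.4921, 0.3454, 0.1342]
tool_rot: [-0.812, 1.402, 0.806]
ft_force: [4.0, 0.7, 22.1]
grip_width: 0.307
```

Run:
```python
from h import *
s=plan([.491,.3425,.1347],60)
```

```text
pos [0.4921 0.3454 0.1342] yaw 59.6 F [ 4.   0.7 22.1] w 0.307 t 24.65
lin [-0.02 -0.02 -0.12] rot [-0.004  0.005  0.006]
```

Request:
play_rows(targets=[{"claw": 1.0,"linear": [0.2,0,-0.08],"rotation": [0,0.004,0.005]},{"claw": 1.0,"linear": [0.2,0,0],"rotation": [0,0,0]},{"claw": 1.0,"linear": [0.1,0,0],"rotation": [0,0,0]}])

```text
time: 24.9
position: [0.4939, 0.3467, 0.1342]
tool_rot: [-0.807, 1.398, 0.812]
ft_force: [-0.8, -0.6, -3.5]
grip_width: 0.31
```

Run:
```python
from h import *
s=plan([.491,.3425,.1347],60)
```

```text
pos [0.4939 0.3467 0.1342] yaw 59.7 F [-0.8 -0.6 -3.5] w 0.31 t 24.9
lin [-0.02  0.01 -0.2 ] rot [-0.003  0.009  0.003]
```

Request:
play_rows(targets=[{"claw": 1.0,"linear": [0.2,0,-0.12],"rotation": [0,0.008,0.003]},{"claw": 1.0,"linear": [0.3,0,0],"rotation": [0,0,0]},{"claw": 1.0,"linear": [0.3,0,0],"rotation": [0,0,0]}])

```text
time: 25.15
position: [0.4959, 0.348, 0.1341]
tool_rot: [-0.806, 1.396, 0.814]
ft_force: [-13.2, -10.5, 36.6]
grip_width: 0.306
```

Run:
```python
from h import *
s=plan([.491,.3425,.1347],60)
```

```text
pos [0.4959 0.348  0.1341] yaw 59.8 F [-13.2 -10.5  36.6] w 0.306 t 25.15
lin [-0.03  0.06 -0.29] rot [-0.003  0.011  0.003]
```

Request:
play_rows(targets=[{"claw": 1.0,"linear": [-0.05,0.03,-0.15],"rotation": [0,0.01,0.003]},{"claw": 1.0,"linear": [-0.1,0,-0.12],"rotation": [0,0,0]},{"claw": 1.0,"linear": [-0.2,0,0],"rotation": [0,0,0]},{"claw": 1.0,"linear": [-0.4,0,0],"rotation": [0,0,0]}])

```text
time: 25.48
position: [0.4906, 0.342, 0.1529]
tool_rot: [-0.811, 1.413, 0.814]
ft_force: [0.1, 0.0, -5.5]
grip_width: 0.309
```

Run:
```python
from h import *
s=plan([.491,.3425,.27],60)
```

```text
pos [0.4906 0.342  0.1529] yaw 59.8 F [ 0.1  0.  -5.5] w 0.309 t 25.48
lin [-4.69  0.    0.03] rot [-0.003  0.001 -0.001]
```

Request:
play_rows(targets=[{"claw": 1.0,"linear": [-0.7,0,0],"rotation": [0,0,0]},{"claw": 1.0,"linear": [-0.9,0,0],"rotation": [0,0,0]},{"claw": 1.0,"linear": [-0.9,0,0],"rotation": [0,0,0]},{"claw": 1.0,"linear": [-0.9,0,0],"rotation": [0,0,0]},{"claw": 1.0,"linear": [-0.8,0,0],"rotation": [0,0,0]},{"claw": 1.0,"linear": [-0.5,0,0],"rotation": [0,0,0]},{"claw": 1.0,"linear": [0,-0.2,-0.35],"rotation": [0,0,0]},{"claw": 1.0,"linear": [0,-0.4,-0.65],"rotation": [0,0,0]},{"claw": 1.0,"linear": [0,-0.55,-0.95],"rotation": [0,0,0]},{"claw": 1.0,"linear": [0,-0.55,-0.95],"rotation": [0,0,0]}])

```text
time: 26.32
position: [0.4866, 0.2624, 0.2676]
tool_rot: [-0.82, 1.417, 0.829]
ft_force: [0.5, -1.4, -4.8]
grip_width: 0.308
```

Run:
```python
from capfit import *
s=plan([.5065,-.267,.27],60)
for z in(.055,.072): capfit(z,f"pics/w13_{z}.png")
```

```text
pos [0.4866 0.2624 0.2676] yaw 60.6 F [ 0.5 -1.4 -4.8] w 0.308 t 26.32
lin [ -0.12 -11.09 -18.06] rot [ 0.007 -0.002 -0.006]
expect [374.65150887 146.76075983]
flange [0.49   0.3423 0.038 ] res 0.0007
expect [382.77653207 142.86603998]
flange [0.4876 0.3402 0.0363] res 0.0013
```

Fit at the home height gives a flange radius of 38.0 mm with 0.7 mm residual (36.3 mm if taken at the loose height), so the cap is home. Now returning the tool.

Request:
play_rows(targets=[{"claw": 1.0,"linear": [-0.05,-0.57,-0.93],"rotation": [0,0,0]},{"claw": 1.0,"linear": [-0.05,-0.57,-0.93],"rotation": [0,0,0]},{"claw": 1.0,"linear": [-0.05,-0.57,-0.93],"rotation": [0,0,0]},{"claw": 1.0,"linear": [-0.05,-0.57,-0.93],"rotation": [0,0,0]},{"claw": 1.0,"linear": [-0.05,-0.57,-0.93],"rotation": [0,0,0]},{"claw": 1.0,"linear": [-0.05,-0.57,-0.93],"rotation": [0,0,0]},{"claw": 1.0,"linear": [-0.05,-0.57,-0.93],"rotation": [0,0,0]},{"claw": 1.0,"linear": [-0.05,-0.57,-0.93],"rotation": [0,0,0]},{"claw": 1.0,"linear": [-0.05,-0.57,-0.93],"rotation": [0,0,0]},{"claw": 1.0,"linear": [-0.05,-0.57,-0.93],"rotation": [0,0,0]}])

```text
time: 27.25
position: [0.4875, -0.0287, 0.2667]
tool_rot: [-0.815, 1.435, 0.832]
ft_force: [-0.1, 0.5, -3.8]
grip_width: 0.306
```

Request:
play_rows(targets=[{"claw": 1.0,"linear": [0,-0.57,-0.93],"rotation": [0,0,0]},{"claw": 1.0,"linear": [0,-0.57,-0.93],"rotation": [0,0,0]},{"claw": 1.0,"linear": [0,-0.57,-0.93],"rotation": [0,0,0]},{"claw": 1.0,"linear": [0,-0.57,-0.93],"rotation": [0,0,0]},{"claw": 1.0,"linear": [0,-0.5,-0.8],"rotation": [0,0,0]},{"claw": 1.0,"linear": [0,-0.3,-0.5],"rotation": [0,0,0]},{"claw": 1.0,"linear": [0,0,0],"rotation": [0,0,0]},{"claw": 1.0,"linear": [0,0,0],"rotation": [0,0,0]}])

```text
time: 27.92
position: [0.4819, -0.1959, 0.258]
tool_rot: [-0.799, 1.45, 0.822]
ft_force: [0.1, -0.1, -6.8]
grip_width: 0.309
```

Run:
```python
from h import *
s=plan([.5072,-.2672,.15],60)
```

```text
pos [ 0.4819 -0.1959  0.258 ] yaw 59.4 F [ 0.1 -0.1 -6.8] w 0.309 t 27.92
lin [ 4.3  -2.45 -1.84] rot [-0.007 -0.014 -0.018]
```

Request:
play_rows(targets=[{"claw": 1.0,"linear": [0,-0.5,-0.4],"rotation": [0,-0.014,-0.018]},{"claw": 1.0,"linear": [0,-0.7,-0.5],"rotation": [0,0,0]},{"claw": 1.0,"linear": [0,-0.7,-0.5],"rotation": [0,0,0]},{"claw": 1.0,"linear": [0.3,-0.4,-0.4],"rotation": [0,0,0]},{"claw": 1.0,"linear": [0.6,0,0],"rotation": [0,0,0]},{"claw": 1.0,"linear": [0.6,0,0],"rotation": [0,0,0]},{"claw": 1.0,"linear": [0.5,0,0],"rotation": [0,0,0]},{"claw": 1.0,"linear": [0,0,0],"rotation": [0,0,0]},{"claw": 1.0,"linear": [0,0,0],"rotation": [0,0,0]}])

```text
time: 28.67
position: [0.5081, -0.255, 0.1992]
tool_rot: [-0.807, 1.412, 0.825]
ft_force: [-0.3, -0.7, -4.1]
grip_width: 0.305
```

Run:
```python
from h import *
s=plan([.5072,-.2672,.12],60)
```

```text
pos [ 0.5081 -0.255   0.1992] yaw 60.1 F [-0.3 -0.7 -4.1] w 0.305 t 28.67
lin [ 3.16 -0.24 -0.46] rot [ 0.001  0.004 -0.006]
```

Request:
play_rows(targets=[{"claw": 1.0,"linear": [0,-0.14,-0.26],"rotation": [0,0.004,-0.006]},{"claw": 1.0,"linear": [0.3,-0.1,-0.2],"rotation": [0,0,0]},{"claw": 1.0,"linear": [0.6,0,0],"rotation": [0,0,0]},{"claw": 1.0,"linear": [0.7,0,0],"rotation": [0,0,0]},{"claw": 1.0,"linear": [0.7,0,0],"rotation": [0,0,0]},{"claw": 1.0,"linear": [0.5,0,0],"rotation": [0,0,0]},{"claw": 1.0,"linear": [0.2,0,0],"rotation": [0,0,0]},{"claw": 1.0,"linear": [0,0,0],"rotation": [0,0,0]}])

```text
time: 29.33
position: [0.5114, -0.2706, 0.1252]
tool_rot: [-0.826, 1.404, 0.811]
ft_force: [0.5, 0.9, -5.3]
grip_width: 0.306
```

Run:
```python
from h import *
s=plan([.5072,-.2672,.0865],60)
```

```text
pos [ 0.5114 -0.2706  0.1252] yaw 60.3 F [ 0.5  0.9 -5.3] w 0.306 t 29.33
lin [1.54 0.23 0.04] rot [0.003 0.001 0.007]
```

Request:
play_rows(targets=[{"claw": 1.0,"linear": [0.2,0.2,0.04],"rotation": [0,0,0.007]},{"claw": 1.0,"linear": [0.4,0,0],"rotation": [0,0,0]},{"claw": 1.0,"linear": [0.4,0,0],"rotation": [0,0,0]},{"claw": 1.0,"linear": [0.25,0,0],"rotation": [0,0,0]},{"claw": 1.0,"linear": [0.1,0,0],"rotation": [0,0,0]},{"claw": 1.0,"linear": [0,0,0],"rotation": [0,0,0]}])

```text
time: 29.83
position: [0.5093, -0.2682, 0.0909]
tool_rot: [-0.821, 1.407, 0.817]
ft_force: [0.2, 1.0, -5.2]
grip_width: 0.307
```

Run:
```python
from h import *
s=plan([.5072,-.2672,.0860],60)
```

```text
pos [ 0.5093 -0.2682  0.0909] yaw 60.3 F [ 0.2  1.  -5.2] w 0.307 t 29.83
lin [ 0.19  0.09 -0.01] rot [0.003 0.001 0.003]
```

Request:
play_rows(targets=[{"claw": 1.0,"linear": [0.1,0,0],"rotation": [0,0,0.003]},{"claw": 1.0,"linear": [0.08,0,0],"rotation": [0,0,0]},{"claw": 1.0,"linear": [0.04,0,0],"rotation": [0,0,0]},{"claw": 1.0,"linear": [0,0,0],"rotation": [0,0,0]}])

```text
time: 30.17
position: [0.51, -0.2685, 0.0855]
tool_rot: [-0.819, 1.409, 0.82]
ft_force: [0.1, -0.4, -4.4]
grip_width: 0.306
```

Request:
play_rows(targets=[{"claw": 1.0,"linear": [0.07,0,0],"rotation": [0,0,0]},{"claw": 1.0,"linear": [0.05,0,0],"rotation": [0,0,0]}])

```text
time: 30.33
position: [0.5113, -0.2694, 0.0855]
tool_rot: [-0.82, 1.407, 0.818]
ft_force: [-2.0, 2.1, 3.1]
grip_width: 0.305
```

Floor contact (+3 N). Releasing, then backing off.

Request:
play_rows(targets=[{"claw": 1.0,"linear": [0,0,0],"rotation": [0,0,0]},{"claw": 0.4,"linear": [0,0,0],"rotation": [0,0,0]},{"claw": 0.2,"linear": [0,0,0],"rotation": [0,0,0]},{"claw": 0.2,"linear": [0,0,0],"rotation": [0,0,0]},{"claw": 0.2,"linear": [0,0,0],"rotation": [0,0,0]},{"claw": 0.2,"linear": [0,0,0],"rotation": [0,0,0]},{"claw": 0.2,"linear": [0,0,0],"rotation": [0,0,0]},{"claw": 0.2,"linear": [0,0,0],"rotation": [0,0,0]}])

```text
time: 31.0
position: [0.5147, -0.271, 0.0886]
tool_rot: [-0.825, 1.401, 0.812]
ft_force: [-0.8, -0.6, -0.4]
grip_width: 0.744
```

Request:
play_rows(targets=[{"claw": 0.2,"linear": [-0.4,0,0],"rotation": [0,0,0]},{"claw": 0.2,"linear": [-0.7,0,0],"rotation": [0,0,0]},{"claw": 0.2,"linear": [-0.8,0,0],"rotation": [0,0,0]},{"claw": 0.2,"linear": [-0.8,0,0],"rotation": [0,0,0]},{"claw": 0.2,"linear": [-0.8,0,0],"rotation": [0,0,0]},{"claw": 0.2,"linear": [-0.8,0,0],"rotation": [0,0,0]},{"claw": 0.2,"linear": [-0.3,0,0],"rotation": [0,0,0]},{"claw": 0.2,"linear": [0,0,0],"rotation": [0,0,0]}])

```text
time: 31.67
position: [0.5123, -0.271, 0.212]
tool_rot: [-0.824, 1.402, 0.812]
ft_force: [-0.5, 0.2, -0.4]
grip_width: 0.803
```

Run:
```python
from h import *
s=plan([.505,-.266,.20],60);w=get_image("wrist");cv2.imwrite("pics/w14.png",w)
m=(w.max(2)<60).astype(np.uint8);m[244:]=0;n,l,st,c=cv2.connectedComponentsWithStats(m)
for i in range(1,n):
    if 270<st[i,0]+st[i,2]/2<370 and st[i,4]>150: print(st[i],c[i].round(1))
for x in(.505,.508):print(proj("wrist",[x,-.267,.138],s),proj("wrist",[x,-.267,.048],s))
a=cv2.imread("pics/scene0.png").astype(int);b=get_image("scene");cv2.imwrite("pics/s14.png",b)
t=get_image("top");cv2.imwrite("pics/t14.png",t);t0=cv2.imread("pics/top0.png").astype(int)
for nm,d in(("scene",abs(a-b).max(2)),("top",abs(t0-t).max(2))):
    k=cv2.morphologyEx((d>40).astype(np.uint8),cv2.MORPH_OPEN,np.ones((2,2)));n,l,q,cc=cv2.connectedComponentsWithStats(k)
    print(nm,[tuple(int(v) for v in r) for r in q[1:] if r[4]>12])
hs=cv2.cvtColor(t,cv2.COLOR_BGR2HSV);g=np.zeros((400,640),np.uint8);g[195:235,170:212]=((hs[...,1]<30)&(hs[...,2]>150))[195:235,170:212]
c=max(cv2.findContours(g,0,1)[0],key=cv2.contourArea);p=np.array([onz("top",q[0],.055)[:2] for q in cv2.convexHull(c)],np.float32)*1000;print("cap top view",cv2.fitEllipse(p))
```

```text
pos [ 0.5123 -0.271   0.212 ] yaw 60.3 F [-0.5  0.2 -0.4] w 0.803 t 31.67
lin [0.48 0.36 0.03] rot [0.003 0.002 0.007]
[305 167  30  43 977] [319.7 188.2]
[319.57176554 188.7436638 ] [319.3082422  171.84175685]
[321.23800373 191.57991163] [320.57397515 174.01710026]
scene [(120, 0, 110, 159, 8370), (306, 0, 13, 28, 214), (340, 0, 23, 75, 932), (539, 0, 101, 107, 4675), (304, 33, 10, 11, 73), (319, 38, 12, 7, 29), (299, 45, 8, 31, 173), (307, 45, 9, 13, 93), (317, 52, 5, 6, 20), (582, 70, 9, 4, 25), (318, 75, 22, 5, 84), (303, 85, 4, 6, 17), (460, 200, 34, 24, 553), (215, 210, 4, 12, 25), (289, 213, 33, 31, 725), (202, 215, 10, 12, 37), (226, 225, 3, 7, 14), (201, 234, 7, 10, 23)]
top [(357, 37, 200, 363, 30243), (469, 100, 8, 2, 16), (321, 181, 28, 26, 566), (407, 191, 10, 6, 24), (399, 198, 15, 8, 34), (178, 203, 27, 26, 493), (0, 280, 73, 68, 2884), (0, 344, 127, 56, 3717), (322, 385, 24, 8, 118), (313, 390, 8, 6, 33), (327, 395, 6, 4, 19), (359, 396, 11, 4, 31)]
cap top view ((489.70550537109375, 343.6628112792969), (73.63310241699219, 75.32770538330078), 98.5427017211914)
```

Run:
```python
from h import *
s=plan([.505,-.266,.20],60)
print(onz("wrist",(320,195),.138,s),onz("wrist",(320,179),.048,s))
print("job",close_job())
```

```text
pos [ 0.511  -0.2702  0.209 ] yaw 60.3 F [ 0.6  0.9 -0.6] w 0.798 t 31.82
lin [0.36 0.29 0.03] rot [0.003 0.002 0.004]
[ 0.50783443 -0.26824394  0.138     ] [ 0.51025541 -0.26922253  0.048     ]
the job is handed in; nothing more can be done
job None
```

I set the large cap on the six catches of the left-most housing and let go. I then pressed it home with the seating tool, put the tool back in its tray and handed the job in at about 32 s of the 72 s limit. No verdict was reported.

**What went wrong on the way:** the first grasp closed above the knob without taking hold. The images showed the fingertips ending about 25 mm short of the reported TCP, so I allowed for that from then on. While pressing, the tool drifted about 7 mm sideways under load, but it stayed over the knob and upright to within about 1°.

**Last checks:**
- **Pressing home:** the tool met a hard stop at the expected home height, with about 41 N.
- **Cap:** the close wrist view taken after pressing fits the flange at home height, with a 38.0 mm radius. The wrist and top views put its axis within about 1–2.5 mm of the bore's. I did not measure its tilt separately.
- **Tool:** it stands in the tray about 4 mm from where it started, upright to within about 0.03 rad. The gripper was clear above it.
- **Everything else:** before-and-after pictures show no bystander displaced. The remaining differences are at the arm, the cap's old and new places and around the tool, plus one tiny patch of 16 pixels in the top view that I did not trace.

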